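Shift the rub tester into third and start it

ROBOT

A 7-joint arm with a two-finger parallel gripper is mounted at the origin on the work surface. World frame = base frame: x ahead of the robot, y to its left, z up, the work surface at z = 0. Lengths are in m, angles in rad, forces in N, time in s.
With the tool pointing down it reaches from about 0.425 to 0.875 m from the base axis. Payload 8.4 kg.
Tool frame: the origin (TCP) lies on the centre line of the jaws, within the pads' length; the fingertips stand 11 mm ahead of it and the grasp point (between the pads) lies 8 mm behind it; x points along the fingers, z is the direction in which the jaws open and shut, and the axes are right-handed (so a half turn about x gives the same grasp; the last joint's range is limited). The gripper opens to 85 mm and grips with 20 to 120 N. Pads are 22 mm wide; open, the fingers measure 114 mm over their backs; the gripper's body (76 mm by 85 mm) begins 54 mm behind the grasp point. The pads swing forward as they close: fully open they stand 13 mm farther back than shut.
Start: joints at [1.079, 0.333, 0.04, 1.465, -0.013, 1.343, -0.059], TCP at [0.249, -0.6, 0.242] pointing down, gripper open.
Joint ranges: [-2.58, 2.58], [-0.38, 2.09], [-1.3, 1.39], [0.25, 2.4], [-1.5, 4.64], [0.08, 2.09], [-2.65, 2.65]. Speed limits (rad/s): [2.22, 2.22, 2.79, 2.79, 3.14, 3.14, 3.14].

INTERFACE

Orientations are given as a rotation vector (axis times angle).
In Python, from bench import arm, eyes, workorder gives the robot as it stands.
- The arm moves only by the tool drive_tool, never from a script. Its argument "motion" is a list of rows, each an object of numbers: "tx", "ty", "tz": the shift along the tool's x, y, z in m; "roll": the turn about the tool's x in rad; "fingers": the opening, from -1 (shut) to 1 (fully open), so that 0 is half open. A call has 1 to 8 rows; each row shifts and turns the commanded pose from where the row before left it, along the tool's axes as they then stand; what a row does not reach is not made up. A row lasts 1/12 s, in which the tool goes at most 41.7 mm and 7.16 degrees, less where a joint would pass 70% of its speed; a pose out of reach is approached as far as the arm can. A call with a gripper value outside its range is refused whole. The fingers move at their own pace and stop on an object; "squeeze" is the grip in N (left out, the last holds). Time passes only in rows, so rows that do not move let the fingers close. It gives the time, the measured TCP pose, the force and the opening at its end, in the units of the state.
- arm.observe(): the state, without advancing time (a new reading comes with each control period).
- eyes.read_camera(name): name is "side" or "top"; returns the picture (400x640x3 uint8, blue, green, red); there is no depth.
- eyes.camera_model(name): a dict with "fx", "fy", "cx", "cy" (pixels), "T" (4x4, takes a point from camera to world coordinates). Camera axes: x right, y up, looking along -z (the intrinsics and any distortion apply to the point x, -y, -z); pixel columns grow to the right and rows downward; lengths in m; the calibration is good to about 2 mm. A picture is of the moment at which its call begins. camera_model takes no time and is no camera call.
- workorder.close_job(): hands the job in, once; it reports no verdict.
Trained networks look in the newest picture that a camera, given by its name, has taken for a name from the list of things; names that differ only in an ending like _2 or _b are one class to them, and where a whole thing is asked for, a point or a joint stands for the part that bears it (a point fixed in the world has none). Each returns a list of dicts, best first, with "score" (0 to 1); they miss things now and then, are a little off and sometimes report something else, mostly with a low value. They report only what shows in the picture. A call takes as long as a camera call.
- eyes.boxes_of(camera, query): "bbox" ([left, top, right, bottom] in pixels, round what is visible of it).
- eyes.tip_of(camera, query): "centre" ([column, row] in pixels: a listed point, or the origin of a listed thing).
The state is a dict: "clock": time; "qpos": joint angles; "qd": joint speeds; "joint_torque": joint torques, N m; "ee_pos": TCP position; "tool_rot": TCP orientation; "force": force on the tool from outside, world axes, zero at the start; "wrist_torque": the same for the moment, N m; "gripper_width": opening from 0.0 (shut) to 1.0 (fully open).
Only numpy, scipy, OpenCV 4.12 (cv2) and the standard library are available. Lean on these libraries where they do the work, as an engineer would, in place of code of your own. Each camera call takes 0.05 s, during which the arm holds its last target.

TASK

Put the rub tester into third speed: with shut fingertips, push its gear lever gently through the H-gate, without gripping it, fully home into the slot marked with three pips (the far right-hand slot, seen from the robot's side). Then press the flat start button all the way down and let it come up again; do not press start before the lever is in third, do not press the mushroom-headed stop button, and leave everything else on the bench where it is.

Things in the scene. Friction and masses are not known exactly. Their poses are not given: they have to be found in the camera images.
- rub_tester: Rub tester: cream bench instrument fixed to the bench, 340 deep x 380 wide, deck 100 mm high. Origin: centre of its underside. x points to its rear (away from the robot, turned by up to 0.3 rad), y to its left, z up. Gear turret at the front left, control panel front right; the specimen bed and rub arm behind stay below 175 mm.
- gate_centre (a point): Centre of the H-gate on the top face of the aluminium gate plate (100 x 92 mm), 143 mm above the bench; axes as the tester's. Slots along x at y = +16 and -16 mm (left and right column) are joined by a cross passage along y through the centre. First = far left (one pip), second = near left (two), third = far right (three), fourth = near right (four pips).
- third_slot (a point): Where the stem's axis passes the gate plate's top when the lever is home in third, the far right-hand slot. Slots are 13 mm wide for the 10 mm stem. The cross passage is 16 mm wide at its narrowest and the tongues beside it have round corners (4 mm radius): the stem crosses if it is within about 3 mm of the centre line at the plate (about 5 mm at the ball).
- lever_handle: Gear lever handle: black ball of 34 mm diameter on a 10 mm steel stem. Origin: the ball's centre; z along the stem. Home in a slot the ball is at x = +40 (far) or -40 mm (near), in neutral at 0, and at y = +30 (left) or -30 mm (right column), about 56 to 62 mm above gate_centre, in its axes. It starts in the left column: in first, in second or between.
- lever_pivot (a point): The lever's pivot, hidden inside the tester 73 mm below gate_centre; the ball's centre keeps 135 mm from it. The lever stays where it is left and has no springs; moving it takes about 4 N at the ball. Push it with less than 25 N.
- shift (a joint): Fore-and-aft angle of the gear lever, rad: 0 in neutral, positive when pushed to the tester's rear; its stops are +0.305 (home in a far slot, first or third) and -0.305 (home in a near slot, second or fourth).
- select (a joint): Sideways angle of the gear lever, rad: 0 midway, positive when pushed to the tester's right (-y of gate_centre); its stops are -0.225 (left column) and +0.225 (right column).
- start_button_top (a point): Centre of the top of the start button: a flat black button of 28 mm diameter in a round aluminium collar, on the grey control panel at the tester's front right, 133 mm above the bench. It is the button nearer to the front. It is pressed straight down.
- start_button (a joint): Travel of the start button, m: 0 up, 0.006 fully down (about 5 N); it springs back.
- stop_button_top (a point): Centre of the top of the stop button: a black mushroom head of 40 mm diameter, 146 mm above the bench, 65 mm behind the start button. Leave it alone.
- stop_button (a joint): Travel of the stop button, m: 0 up, 0.006 fully down.
- weight: Bystander: round steel weight with a knob, 40 mm diameter, 29 mm high, on the tester's deck between the turret and the control panel. The origin is the centre of its underside.
- spare_pad: Bystander: spare rub block, steel with a rubber face, 30 x 60 x 18 mm, on the tester's deck behind the control panel. The origin is the centre of its underside.
- beaker: Bystander: open clear plastic beaker, 68 mm diameter, 85 mm high, on the bench left of the tester. The origin is the centre of its underside.
- jar: Bystander: grey jar with white cap, 64 mm diameter, 75 mm high, on the bench left of the tester. The origin is the centre of its underside.
- mouse: Bystander: black computer mouse, 105 x 60 x 34 mm, on the bench right of the tester. The origin is the centre of its underside.
- caliper: Bystander: steel caliper lying on the bench, 190 mm long, 12 mm high, left front. The origin is the middle of its underside.
- marker: Bystander: marker pen lying on the bench, 120 mm long, 17 mm thick, right front. The origin is on its underside, near the middle.

How it is judged:
By the outcome, as a careful person would: the job done as asked, in the order asked, and still so for the second after the job is handed in, with the robot touching nothing.
It also fails if it takes over 58 s, if anything falls off the work surface, if the arm or the gripper's body presses on something with over 40 N, if the wrist force passes 120 N, or if a joint passes its speed limit or range.

## Working session

There is one attempt and no reset: what is moved stays moved. The work goes in short steps, Python scripts to look and compute and a tool call to move; the robot and the scene stay as the last step left them, time stands still between calls to the robot, and variables do not carry over. Pictures are saved under pics/ and viewed, and the job is handed in when it is done.

Besides the shell and the picture viewer there is one more tool, called after "Request:" in YAML: its name, and indented under it one key for each argument. drive_tool: Moves the arm, as the interface text tells. Its arguments: {"type":"object","properties":{"motion":{"type":"array","items":{"type":"object","properties":{"tx":{"type":"number"},"ty":{"type":"number"},"tz":{"type":"number"},"roll":{"type":"number"},"fingers":{"type":"number"}}}},"squeeze":{"type":"number"}},"required":["motion"]}

```bash
mkdir -p pics
cat > h.py <<'E'
import numpy as np, cv2
from bench import arm, eyes, workorder
def ray(cam,px):
    m=eyes.camera_model(cam);T=np.array(m["T"])
    d=np.array([(px[0]-m["cx"])/m["fx"],-(px[1]-m["cy"])/m["fy"],-1.])
    return T[:3,3],T[:3,:3]@d
def onz(cam,px,z):
    o,d=ray(cam,px);return o+d*(z-o[2])/d[2]
def proj(cam,p):
    m=eyes.camera_model(cam);T=np.linalg.inv(np.array(m["T"]))
    q=T[:3,:3]@np.array(p)+T[:3,3];return np.array([m["cx"]+m["fx"]*q[0]/-q[2],m["cy"]+m["fy"]*q[1]/q[2]])
def tri(pa,pb):
    o1,d1=ray("side",pa);o2,d2=ray("top",pb)
    A=np.stack([d1,-d2],1);t=np.linalg.lstsq(A,o2-o1,rcond=None)[0]
    a=o1+d1*t[0];b=o2+d2*t[1];return (a+b)/2,np.linalg.norm(a-b)
E
python3 - <<'E'
from h import *
s=arm.observe();print({k:np.round(v,3) for k,v in s.items()})
for c in("side","top"):
    m=eyes.camera_model(c);print(c,m)
    cv2.imwrite(f"pics/{c}0.png",eyes.read_camera(c))
    for q in["gate_centre","third_slot","lever_handle","start_button_top","stop_button_top"]:
        print(c,q,[(round(r["score"],2),np.round(r["centre"],1)) for r in eyes.tip_of(c,q)][:3])
E
```

```text
{'clock': np.float64(0.0), 'qpos': array([ 1.079,  0.334,  0.04 ,  1.466, -0.013,  1.343, -0.058]), 'qd': array([ 0.001,  0.   , -0.001,  0.   ,  0.001, -0.001,  0.001]), 'joint_torque': array([ 2.0000e-03, -6.5855e+01,  1.3670e+00, -4.0556e+01,  1.7000e-02,
        1.3000e-02, -0.0000e+00]), 'ee_pos': array([ 0.249, -0.6  ,  0.241]), 'tool_rot': array([ 0.916,  1.371, -0.915]), 'force': array([-0.026,  0.016, -0.194]), 'wrist_torque': array([0.094, 0.026, 0.014]), 'gripper_width': np.float64(0.999)}
side {'fx': 516.6027455579, 'fy': 516.6027455579, 'cx': 325.89679747084045, 'cy': 192.81649701034542, 'T': array([[ 0.74726395,  0.50774277, -0.42871187, -0.24816595],
       [-0.66451316,  0.56673223, -0.48706964, -0.78901522],
       [-0.00434125,  0.64885426,  0.76090032,  1.42439292],
       [ 0.        ,  0.        ,  0.        ,  1.        ]])}
side gate_centre [(0.72, array([345.7, 184.4]))]
side third_slot [(0.57, array([352.1, 187. ]))]
side lever_handle [(0.52, array([346.5, 168.8]))]
side start_button_top [(0.39, array([399.2, 226.7]))]
side stop_button_top [(0.52, array([376.1, 215.3]))]
top {'fx': 380.80115560457824, 'fy': 380.80115560457824, 'cx': 312.3642641600546, 'cy': 198.59178150274442, 'T': array([[-0.00193406,  0.9889353 , -0.14833484,  0.34443268],
       [-0.99999559, -0.00157833,  0.0025158 ,  0.02361115],
       [ 0.00225384,  0.14833905,  0.98893399,  1.11267084],
       [ 0.        ,  0.        ,  0.        ,  1.        ]])}
top gate_centre [(0.93, array([312.8, 178.7]))]
top third_slot [(0.74, array([321., 174.])), (0.22, array([459.3, 240.7]))]
top lever_handle [(0.67, array([305.5, 163.4])), (0.63, array([349.4, 185.9]))]
top start_button_top []
top stop_button_top [(0.44, array([372.2, 181.6]))]
```

View pics/side0.png

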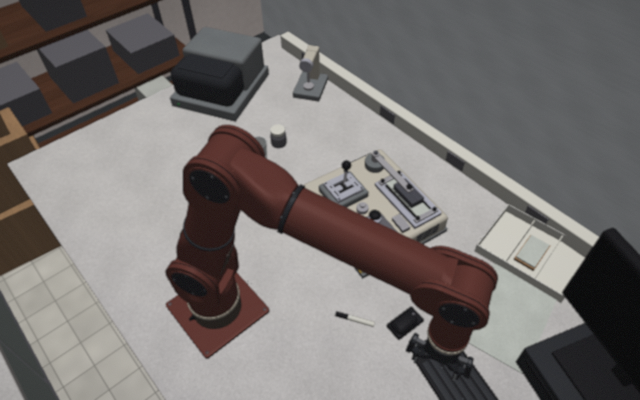

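View pics/top0.png

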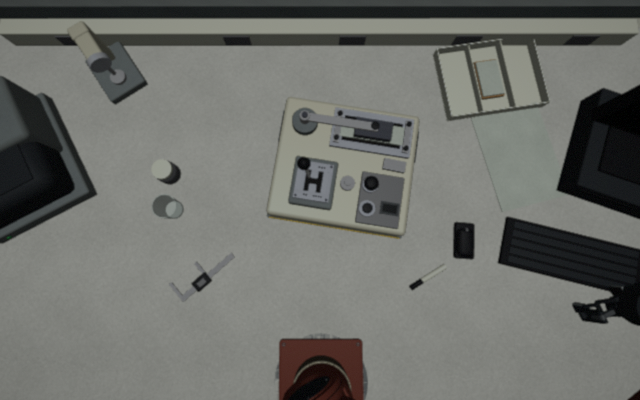

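Run:
```python
import cv2
a=cv2.imread("pics/top0.png")[130:240,270:420];cv2.imwrite("pics/topc.png",cv2.resize(a,None,fx=5,fy=5,interpolation=2))
a=cv2.imread("pics/side0.png")[140:250,290:440];cv2.imwrite("pics/sidec.png",cv2.resize(a,None,fx=5,fy=5,interpolation=2))
```

```text
(no output)
```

View pics/topc.png

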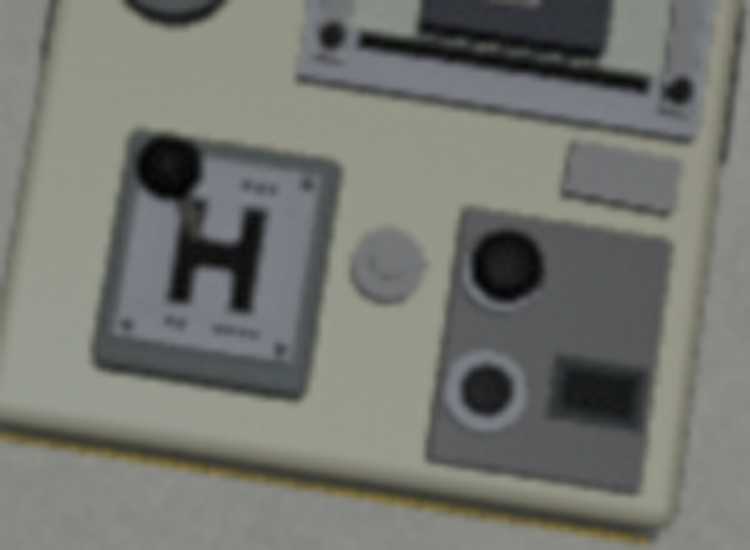

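View pics/sidec.png

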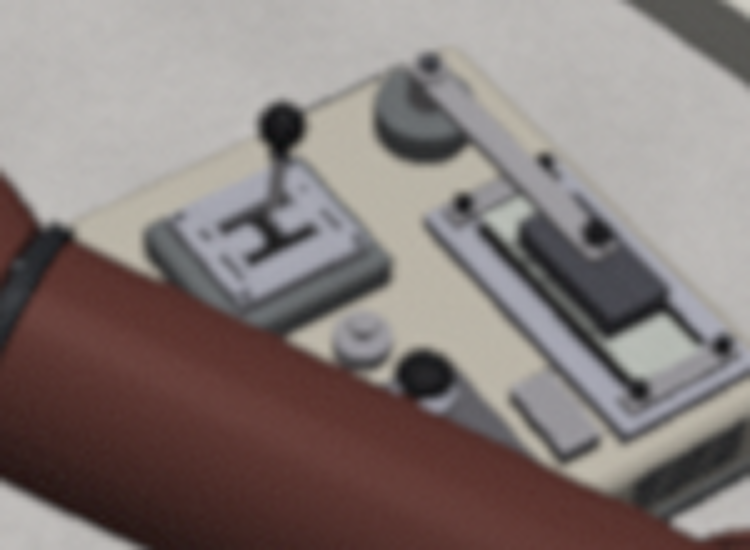

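Run:
```python
from h import *
f=lambda x,y:(270+x/5-.4,130+y/5-.4)   # resize offset
g=lambda x,y:(290+x/5-.4,140+y/5-.4)
P=lambda n,p:print(n,np.round(p,4))
P("ball tri",tri(g(282,126),f(168,167))[0]);print(tri(g(282,126),f(168,167))[1])
P("gate net",onz("top",(312.8,178.7),.143));P("gate me",onz("top",f(215,253),.143))
P("gate side",onz("side",(345.7,184.4),.143)); print(tri((345.7,184.4),(312.8,178.7)))
P("gate side me",onz("side",g(269,232),.143))
st=onz("top",f(487,389),.133);P("start",st)
so=onz("top",f(506,265),.146);P("stop",so);d=so-st;print("yaw",np.arctan2(d[1],d[0]),np.hypot(*d[:2]))
P("stop side",onz("side",g(425,372),.146))
a=onz("top",f(307,184),.143);b=onz("top",f(126,325),.143);c=onz("top",f(281,350),.143)
P("a",a);P("b",b);P("c",c);print("yaw", np.arctan2(*(a-c)[[1,0]]),np.arctan2(*(b-c)[[1,0]])-np.pi/2,"mid",(a+b)/2, np.hypot(*(a-c)[:2]),np.hypot(*(b-c)[:2]))
ed=[onz("top",f(*p),.133) for p in((465,207),(671,238),(428,462),(637,493))]
for p in ed:P("panel",p)
print([np.arctan2(*(ed[i]-ed[j])[[1,0]]) for i,j in((0,2),(1,3))],[np.arctan2(*(ed[i]-ed[j])[[1,0]])-np.pi/2 for i,j in((0,1),(2,3))])
```

```text
ball tri [0.5714 0.0432 0.1971]
0.002051090223468341
gate net [0.5421 0.0199 0.143 ]
gate me [0.5381 0.0204 0.143 ]
gate side [0.5468 0.0149 0.143 ]
(array([0.54550296, 0.01809282, 0.14018992]), np.float64(0.006656643054005085))
gate side me [0.5364 0.0148 0.143 ]
start [ 0.4681 -0.1205  0.133 ]
stop [ 0.531  -0.1299  0.146 ]
yaw -0.14845496907695205 0.06361945788779867
stop side [ 0.5279 -0.1381  0.146 ]
a [ 0.5747 -0.0276  0.143 ]
b [0.5004 0.0664 0.143 ]
c [ 0.4872 -0.0134  0.143 ]
yaw -0.1607782625189334 -0.16334132019085046 mid [0.5375316  0.01939506 0.143     ] 0.0886487411821004 0.0809292207824557
panel [ 0.5646 -0.1112  0.133 ]
panel [ 0.5478 -0.219   0.133 ]
panel [ 0.4302 -0.0892  0.133 ]
panel [ 0.414  -0.1965  0.133 ]
[np.float64(-0.16208915434815901), np.float64(-0.16686688178932704)] [np.float64(-0.15449076331887945), np.float64(-0.1495992683646712)]
```

```bash
cat >> h.py <<'E'
from scipy.spatial.transform import Rotation as Ro
YAW=-0.158; G=np.array([0.538,0.0185,0.143])
def W(x,y,z): # gate axes -> world
    c,s=np.cos(YAW),np.sin(YAW); return G+np.array([c*x-s*y,s*x+c*y,z])
def L(p):
    c,s=np.cos(YAW),np.sin(YAW); d=np.array(p)-G; return np.array([c*d[0]+s*d[1],-s*d[0]+c*d[1],d[2]])
def st(target=None):
    s=arm.observe();R=Ro.from_rotvec(s["tool_rot"]).as_matrix()
    print("t",round(float(s["clock"]),2),"pos",np.round(s["ee_pos"],4),"gate",np.round(L(s["ee_pos"]),4),"F",np.round(s["force"],1),"w",round(float(s["gripper_width"]),3))
    print("toolx",np.round(R[:,0],3),"tooly",np.round(R[:,1],3),"toolz",np.round(R[:,2],3),"gate axis yaw of z",round(float(np.arctan2(R[1,2],R[0,2])),3),'q',np.round(s["qpos"],2))
    if target is not None: print("shift in tool",np.round(R.T@(np.array(target)-s["ee_pos"]),4))
E
python3 - <<'E'
from h import *
st(W(.085,.03,.13))
f=lambda x,y:(270+x/5-.4,130+y/5-.4)
print(L(onz("top",f(168,167),.198)),W(0.085,.03,.13))
E
```

```text
t 0.6 pos [ 0.2488 -0.6005  0.2423] gate [-0.1882 -0.6568  0.0993] F [ 0.6  0.1 -0.2] w 1.0
toolx [-0.  0. -1.] tooly [ 0.924  0.383 -0.   ] toolz [ 0.383 -0.924 -0.   ] gate axis yaw of z -1.178 q [ 1.08  0.33  0.04  1.47 -0.01  1.34 -0.06]
shift in tool [-0.0307  0.5922 -0.4422]
[0.02795075 0.02995765 0.055     ] [0.62666154 0.03475213 0.273     ]
```

Request:
drive_tool:
  motion:
    - {"tx": -0.01, "roll": -0.11, "fingers": -1}
    - {"tx": -0.01, "roll": -0.11, "fingers": -1}
    - {"tx": -0.01, "roll": -0.11, "fingers": -1}
    - {"tx": -0.01, "roll": -0.11, "fingers": -1}
    - {"tx": -0.01, "roll": -0.11, "fingers": -1}
    - {"tx": -0.01, "roll": -0.11, "fingers": -1}
    - {"tx": -0.01, "roll": -0.12, "fingers": -1}
    - {"tx": -0.01, "roll": -0.12, "fingers": -1}
  squeeze: 60

```text
schema error: expected keys tx, ty, tz, roll, fingers
```

```bash
python3 -c "
from h import *
st(W(.085,.03,.16))"
```

```text
t 0.6 pos [ 0.2488 -0.6005  0.2423] gate [-0.1882 -0.6568  0.0993] F [ 0.6  0.1 -0.2] w 1.0
toolx [-0.  0. -1.] tooly [ 0.924  0.383 -0.   ] toolz [ 0.383 -0.924 -0.   ] gate axis yaw of z -1.178 q [ 1.08  0.33  0.04  1.47 -0.01  1.34 -0.06]
shift in tool [-0.0607  0.5922 -0.4422]
```

All keys are required in every row.

Request:
drive_tool:
  motion:
    - {"tx": -0.01, "ty": 0, "tz": 0, "roll": -0.11, "fingers": -1}
    - {"tx": -0.01, "ty": 0, "tz": 0, "roll": -0.11, "fingers": -1}
    - {"tx": -0.01, "ty": 0, "tz": 0, "roll": -0.11, "fingers": -1}
    - {"tx": -0.01, "ty": 0, "tz": 0, "roll": -0.11, "fingers": -1}
    - {"tx": -0.01, "ty": 0, "tz": 0, "roll": -0.11, "fingers": -1}
    - {"tx": -0.01, "ty": 0, "tz": 0, "roll": -0.11, "fingers": -1}
    - {"tx": -0.01, "ty": 0, "tz": 0, "roll": -0.12, "fingers": -1}
    - {"tx": -0.01, "ty": 0, "tz": 0, "roll": -0.12, "fingers": -1}
  squeeze: 60

```text
clock: 1.27
ee_pos: [0.2487, -0.6005, 0.3228]
tool_rot: [0.214, 1.56, -0.214]
force: [0.6, -0.3, 0.5]
gripper_width: 0.001
```

```bash
python3 -c "
from h import *
st(W(.085,.03,.16))"
```

```text
t 1.27 pos [ 0.2487 -0.6005  0.3228] gate [-0.1883 -0.6568  0.1798] F [ 0.6 -0.3  0.5] w 0.001
toolx [-0. -0. -1.] tooly [ 0.269  0.963 -0.   ] toolz [ 0.963 -0.269 -0.   ] gate axis yaw of z -0.272 q [ 1.17  0.31 -0.08  1.33  0.02  1.5   0.82]
shift in tool [0.0198 0.7135 0.1932]
```

Request:
drive_tool:
  motion:
    - {"tx": 0, "ty": 0, "tz": 0, "roll": -0.114, "fingers": -1}
    - {"tx": 0, "ty": 0.034, "tz": 0.0136, "roll": 0, "fingers": -1}
    - {"tx": 0, "ty": 0.034, "tz": 0.0136, "roll": 0, "fingers": -1}
    - {"tx": 0, "ty": 0.034, "tz": 0.0136, "roll": 0, "fingers": -1}
    - {"tx": 0, "ty": 0.034, "tz": 0.0136, "roll": 0, "fingers": -1}
    - {"tx": 0, "ty": 0.034, "tz": 0.0136, "roll": 0, "fingers": -1}
    - {"tx": 0, "ty": 0.034, "tz": 0.0136, "roll": 0, "fingers": -1}
    - {"tx": 0, "ty": 0.034, "tz": 0.0136, "roll": 0, "fingers": -1}

```text
clock: 1.93
ee_pos: [0.3822, -0.3796, 0.3226]
tool_rot: [0.128, 1.567, -0.129]
force: [0.3, -1.0, 0.3]
gripper_width: -0.003
```

Request:
drive_tool:
  motion:
    - {"tx": 0, "ty": 0.034, "tz": 0.0136, "roll": 0, "fingers": -1}
    - {"tx": 0, "ty": 0.034, "tz": 0.0136, "roll": 0, "fingers": -1}
    - {"tx": 0, "ty": 0.034, "tz": 0.0136, "roll": 0, "fingers": -1}
    - {"tx": 0, "ty": 0.034, "tz": 0.0136, "roll": 0, "fingers": -1}
    - {"tx": 0, "ty": 0.034, "tz": 0.0136, "roll": 0, "fingers": -1}
    - {"tx": 0, "ty": 0.034, "tz": 0.0136, "roll": 0, "fingers": -1}
    - {"tx": 0, "ty": 0, "tz": 0, "roll": 0, "fingers": -1}
    - {"tx": 0, "ty": 0, "tz": 0, "roll": 0, "fingers": -1}

```text
clock: 2.6
ee_pos: [0.4963, -0.191, 0.3225]
tool_rot: [0.125, 1.567, -0.125]
force: [-0.1, -2.0, -0.2]
gripper_width: 0.003
```

Run:
```python
from h import *
st(W(.085,.03,.16))
for c in("side","top"):
    im=eyes.read_camera(c);cv2.imwrite(f"pics/{c}1.png",im)
a=cv2.imread("pics/top1.png")[130:240,270:420];b=cv2.imread("pics/side1.png")[130:240,290:440]
cv2.imwrite("pics/c1.png",np.vstack([cv2.resize(x,None,fx=5,fy=5,interpolation=2)[:,:] for x in(b,)]))
cv2.imwrite("pics/c1t.png",cv2.resize(a,None,fx=5,fy=5,interpolation=2))
```

```text
t 2.6 pos [ 0.4963 -0.191   0.3225] gate [-0.0082 -0.2134  0.1795] F [-0.1 -2.  -0.2] w 0.003
toolx [ 0.  0. -1.] tooly [0.159 0.987 0.   ] toolz [ 0.987 -0.159  0.   ] gate axis yaw of z -0.159 q [ 0.7   0.09 -0.45  1.61  0.04  1.46  0.09]
shift in tool [0.0196 0.2435 0.0929]
```

View pics/side1.png

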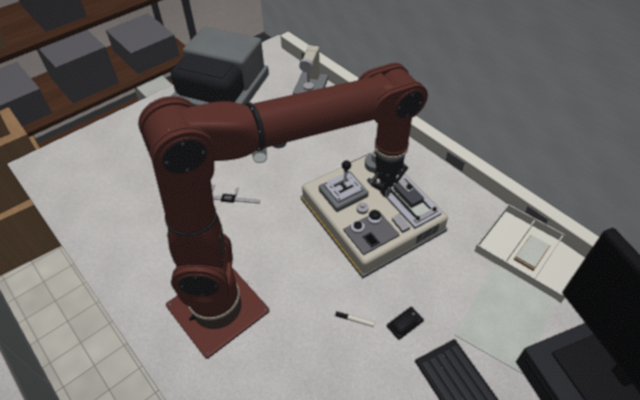

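View pics/top1.png

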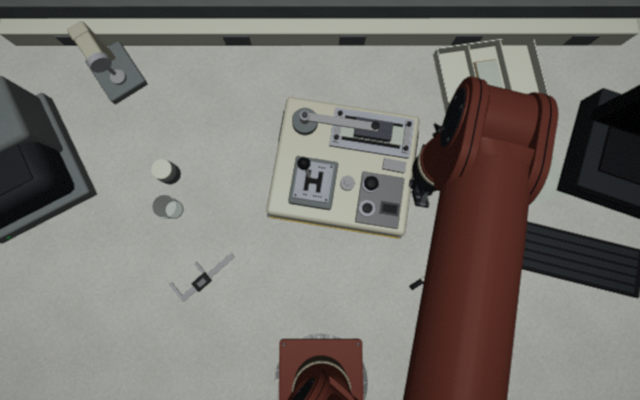

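View pics/c1.png

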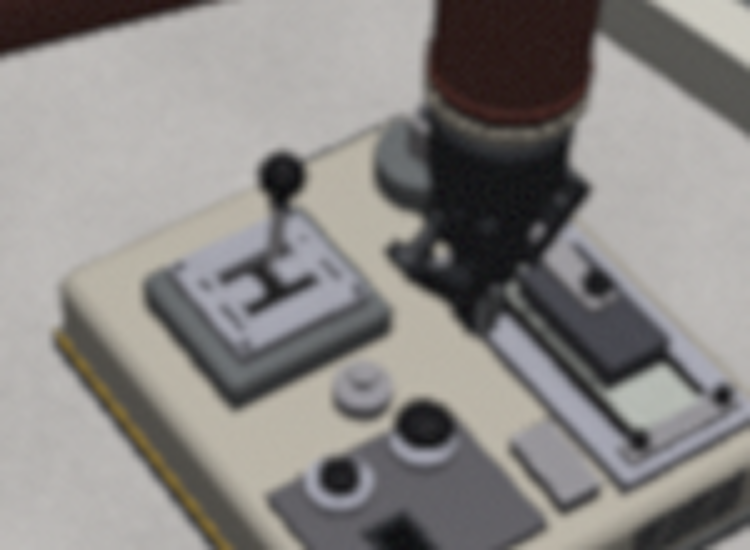

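Run:
```python
from h import *
f=lambda x,y:(270+x/5-.4,130+y/5-.4)
g=lambda x,y:(290+x/5-.4,130+y/5-.4)
for n,s,t,z in(("start",(340,474),(487,389),.133),("stop",(424,424),(506,265),.146),("gate",(268,282),(215,253),.143),("ball",(282,176),(168,167),.198)):
    p,e=tri(g(*s),f(*t));print(n,np.round(p,4),round(e,4),"side@z",np.round(onz("side",g(*s),z),4),"top@z",np.round(onz("top",f(*t),z),4))
for c in("side","top"):
    for q in["gate_centre","third_slot","lever_handle","start_button_top","stop_button_top","lever_pivot"]:
        for r in eyes.tip_of(c,q)[:2]:
            z={"gate_centre":.143,"third_slot":.143,"lever_handle":.199,"start_button_top":.133,"stop_button_top":.146,"lever_pivot":.07}[q]
            print(c,q,round(r["score"],2),np.round(r["centre"],1),np.round(onz(c,r["centre"],z),4))
```

```text
start [ 0.4695 -0.1219  0.1272] 0.0017 side@z [ 0.467  -0.1252  0.133 ] top@z [ 0.4681 -0.1205  0.133 ]
stop [ 0.5338 -0.1322  0.1332] 0.0007 side@z [ 0.5263 -0.1388  0.146 ] top@z [ 0.531  -0.1299  0.146 ]
gate [0.54   0.0201 0.1355] 0.001 side@z [0.5359 0.0152 0.143 ] top@z [0.5381 0.0204 0.143 ]
ball [0.5714 0.0432 0.1971] 0.0021 side@z [0.5718 0.0421 0.198 ] top@z [0.5703 0.0437 0.198 ]
side gate_centre 0.95 [343.5 186.4] [0.5355 0.0133 0.143 ]
side third_slot 0.86 [351.4 183.6] [0.5633 0.0049 0.143 ]
side third_slot 0.5 [375.  212.2] [ 0.5358 -0.1323  0.143 ]
side lever_handle 0.4 [344.5 167.3] [0.5598 0.0365 0.199 ]
side start_button_top 0.41 [356.4 222.4] [ 0.4697 -0.1171  0.133 ]
side stop_button_top 0.58 [373.6 211. ] [ 0.5341 -0.1275  0.146 ]
top gate_centre 0.91 [311.8 176.9] [0.5468 0.0225 0.143 ]
top third_slot 0.61 [320.1 170.8] [0.563  0.0009 0.143 ]
top lever_handle 0.68 [168.1 173.1] [0.5452 0.3744 0.199 ]
top start_button_top 0.63 [369.  204.6] [ 0.4754 -0.1259  0.133 ]
top start_button_top 0.57 [341.9 172.5] [ 0.5606 -0.0567  0.133 ]
top stop_button_top 0.68 [372.4 180.9] [ 0.5354 -0.1342  0.146 ]
```

Request:
drive_tool:
  motion:
    - {"tx": 0, "ty": 0.0304, "tz": 0.0116, "roll": 0, "fingers": -1}
    - {"tx": 0, "ty": 0.0304, "tz": 0.0116, "roll": 0, "fingers": -1}
    - {"tx": 0, "ty": 0.0304, "tz": 0.0116, "roll": 0, "fingers": -1}
    - {"tx": 0, "ty": 0.0304, "tz": 0.0116, "roll": 0, "fingers": -1}
    - {"tx": 0, "ty": 0.0304, "tz": 0.0116, "roll": 0, "fingers": -1}
    - {"tx": 0, "ty": 0.0304, "tz": 0.0116, "roll": 0, "fingers": -1}
    - {"tx": 0, "ty": 0.0304, "tz": 0.0116, "roll": 0, "fingers": -1}
    - {"tx": 0, "ty": 0.0304, "tz": 0.0116, "roll": 0, "fingers": -1}

```text
clock: 3.97
ee_pos: [0.6273, 0.0328, 0.3223]
tool_rot: [0.129, 1.567, -0.129]
force: [0.7, 0.6, 0.2]
gripper_width: -0.001
```

Request:
drive_tool:
  motion:
    - {"tx": 0, "ty": 0, "tz": 0, "roll": 0, "fingers": -1}
    - {"tx": 0.02, "ty": 0, "tz": 0, "roll": 0, "fingers": -1}
    - {"tx": 0.02, "ty": 0, "tz": 0, "roll": 0, "fingers": -1}
    - {"tx": 0.02, "ty": 0, "tz": 0, "roll": 0, "fingers": -1}
    - {"tx": 0.02, "ty": 0, "tz": 0, "roll": 0, "fingers": -1}
    - {"tx": 0, "ty": 0, "tz": 0, "roll": 0, "fingers": -1}

```text
clock: 4.47
ee_pos: [0.6248, 0.031, 0.2381]
tool_rot: [0.128, 1.573, -0.129]
force: [-0.6, -0.5, -0.4]
gripper_width: -0.0
```

Run:
```python
from h import *
st(W(.085,.03,.057))
cv2.imwrite("pics/s2.png",cv2.resize(eyes.read_camera("side")[100:220,270:430],None,fx=5,fy=5,interpolation=2))
cv2.imwrite("pics/t2.png",cv2.resize(eyes.read_camera("top")[110:230,250:410],None,fx=5,fy=5,interpolation=2))
```

```text
t 4.47 pos [0.6248 0.031  0.2381] gate [0.0838 0.026  0.0951] F [-0.6 -0.5 -0.4] w -0.0
toolx [-0.006 -0.    -1.   ] tooly [ 0.163  0.987 -0.001] toolz [ 0.987 -0.163 -0.006] gate axis yaw of z -0.164 q [ 0.35  0.35 -0.6   1.5   0.2   1.36 -0.43]
shift in tool [0.0381 0.0041 0.0014]
```

View pics/s2.png

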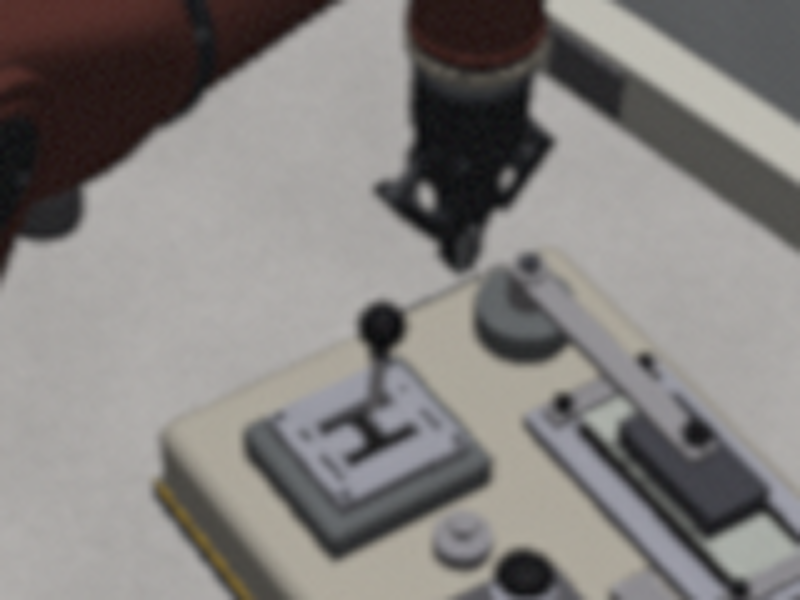

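View pics/t2.png

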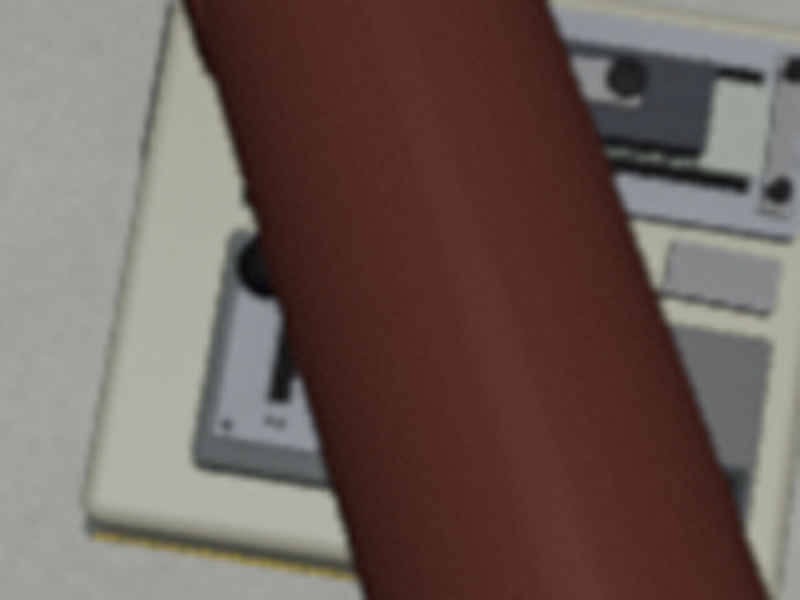

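Request:
drive_tool:
  motion:
    - {"tx": 0.018, "ty": 0.004, "tz": 0, "roll": 0, "fingers": -1}
    - {"tx": 0.018, "ty": 0, "tz": 0.002, "roll": 0, "fingers": -1}
    - {"tx": 0, "ty": 0, "tz": 0, "roll": 0, "fingers": -1}
    - {"tx": 0, "ty": 0, "tz": 0, "roll": 0, "fingers": -1}

```text
clock: 4.9
ee_pos: [0.6295, 0.035, 0.2073]
tool_rot: [0.129, 1.567, -0.129]
force: [0.6, 0.2, 0.4]
gripper_width: 0.0
```

Run:
```python
from h import *
print(proj("side",(0.6248,.031,.227)))
st(W(.060,.03,.057))
```

```text
[360.43095097 152.63584388]
t 4.9 pos [0.6295 0.035  0.2073] gate [0.0877 0.0307 0.0643] F [0.6 0.2 0.4] w 0.0
toolx [ 0.  0. -1.] tooly [0.163 0.987 0.   ] toolz [ 0.987 -0.163  0.   ] gate axis yaw of z -0.164 q [ 0.34  0.38 -0.6   1.54  0.22  1.3  -0.45]
shift in tool [ 0.0073 -0.0009 -0.0277]
```

Request:
drive_tool:
  motion:
    - {"tx": 0.007, "ty": 0, "tz": 0, "roll": 0, "fingers": -1}
    - {"tx": 0, "ty": 0, "tz": -0.006, "roll": 0, "fingers": -1}
    - {"tx": 0, "ty": 0, "tz": -0.006, "roll": 0, "fingers": -1}
    - {"tx": 0, "ty": 0, "tz": -0.003, "roll": 0, "fingers": -1}
    - {"tx": 0, "ty": 0, "tz": -0.003, "roll": 0, "fingers": -1}

```text
clock: 5.32
ee_pos: [0.6111, 0.0382, 0.2]
tool_rot: [0.129, 1.566, -0.129]
force: [0.3, -0.3, -0.1]
gripper_width: -0.003
```

Request:
drive_tool:
  motion:
    - {"tx": 0, "ty": 0, "tz": -0.003, "roll": 0, "fingers": -1}
    - {"tx": 0, "ty": 0, "tz": -0.003, "roll": 0, "fingers": -1}

```text
clock: 5.48
ee_pos: [0.6054, 0.0391, 0.1997]
tool_rot: [0.129, 1.566, -0.129]
force: [-0.5, 0.2, -0.5]
gripper_width: 0.005
```

Request:
drive_tool:
  motion:
    - {"tx": 0, "ty": 0, "tz": -0.003, "roll": 0, "fingers": -1}
    - {"tx": 0, "ty": 0, "tz": -0.003, "roll": 0, "fingers": -1}

```text
clock: 5.65
ee_pos: [0.5994, 0.0401, 0.1994]
tool_rot: [0.129, 1.567, -0.129]
force: [0.9, -0.5, -0.5]
gripper_width: 0.002
```

Run:
```python
from h import *
st(W(.0315,.03,.057))
```

```text
t 5.65 pos [0.5994 0.0401 0.1994] gate [0.0573 0.0309 0.0564] F [ 0.9 -0.5 -0.5] w 0.002
toolx [ 0.  0. -1.] tooly [0.163 0.987 0.   ] toolz [ 0.987 -0.163  0.   ] gate axis yaw of z -0.164 q [ 0.36  0.32 -0.61  1.62  0.19  1.26 -0.45]
shift in tool [-0.0006 -0.0011 -0.0258]
```

Request:
drive_tool:
  motion:
    - {"tx": 0, "ty": 0, "tz": -0.003, "roll": 0, "fingers": -1}
    - {"tx": 0, "ty": 0, "tz": -0.002, "roll": 0, "fingers": -1}

```text
clock: 5.82
ee_pos: [0.5957, 0.0409, 0.2003]
tool_rot: [0.129, 1.564, -0.129]
force: [5.0, -0.1, 4.9]
gripper_width: 0.002
```

Run:
```python
from h import *
st(W(.0315,.03,.057))
cv2.imwrite("pics/s3.png",cv2.resize(eyes.read_camera("side")[120:210,300:420],None,fx=6,fy=6,interpolation=2))
```

```text
t 5.82 pos [0.5957 0.0409 0.2003] gate [0.0535 0.0312 0.0573] F [ 5.  -0.1  4.9] w 0.002
toolx [ 0.003  0.    -1.   ] tooly [0.164 0.987 0.001] toolz [ 0.987 -0.164  0.003] gate axis yaw of z -0.164 q [ 0.36  0.31 -0.61  1.63  0.19  1.25 -0.45]
shift in tool [ 0.0002 -0.0013 -0.0219]
```

View pics/s3.png

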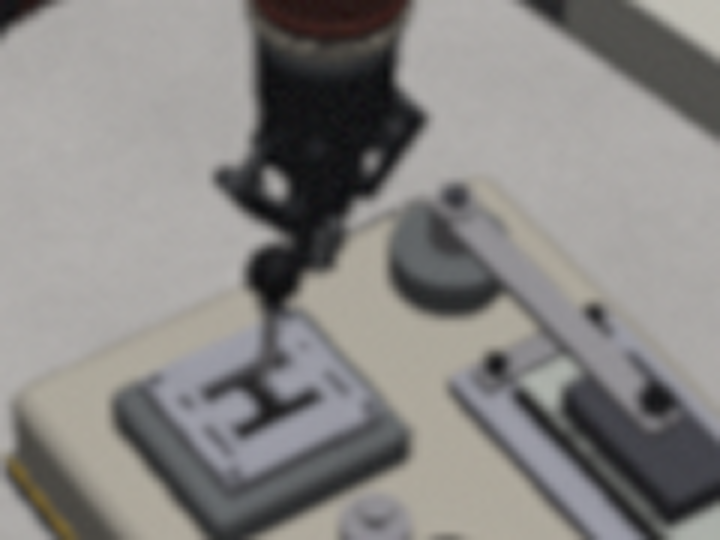

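Request:
drive_tool:
  motion:
    - {"tx": -0.006, "ty": -0.001, "tz": 0, "roll": 0, "fingers": -1}
    - {"tx": 0, "ty": 0, "tz": -0.003, "roll": 0, "fingers": -1}
    - {"tx": 0, "ty": 0, "tz": -0.003, "roll": 0, "fingers": -1}

```text
clock: 6.12
ee_pos: [0.5898, 0.0407, 0.2067]
tool_rot: [0.129, 1.564, -0.129]
force: [5.2, -1.0, 9.8]
gripper_width: -0.002
```

Run:
```python
from h import *
st(W(.0315,.03,.063))
cv2.imwrite("pics/s4.png",cv2.resize(eyes.read_camera("side")[120:210,300:420],None,fx=6,fy=6,interpolation=2))
```

```text
t 6.12 pos [0.5898 0.0407 0.2067] gate [0.0477 0.03   0.0637] F [ 5.2 -1.   9.8] w -0.002
toolx [ 0.003  0.    -1.   ] tooly [0.164 0.986 0.001] toolz [ 0.986 -0.164  0.003] gate axis yaw of z -0.165 q [ 0.37  0.29 -0.61  1.64  0.18  1.26 -0.44]
shift in tool [ 0.0006 -0.0001 -0.0162]
```

View pics/s4.png

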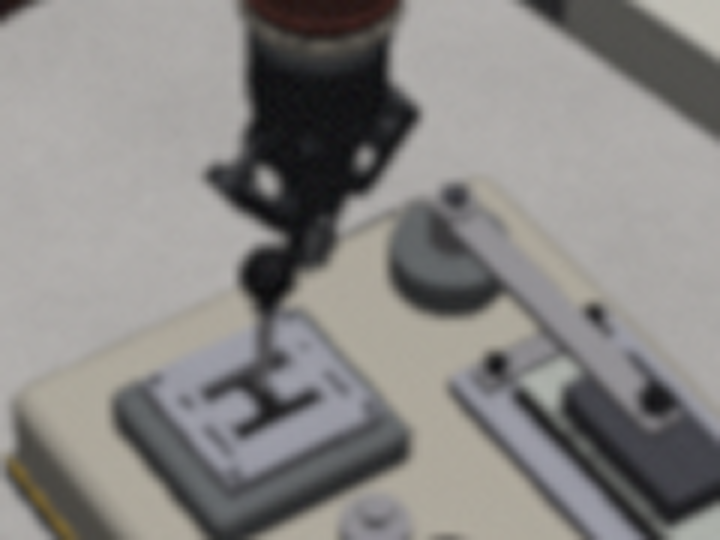

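Request:
drive_tool:
  motion:
    - {"tx": 0, "ty": 0, "tz": 0.02, "roll": 0, "fingers": -1}
    - {"tx": -0.02, "ty": 0, "tz": 0.01, "roll": 0, "fingers": -1}
    - {"tx": -0.03, "ty": 0, "tz": 0, "roll": 0, "fingers": -1}
    - {"tx": 0, "ty": 0, "tz": 0, "roll": -0.12, "fingers": -1}
    - {"tx": 0, "ty": 0, "tz": 0, "roll": -0.12, "fingers": -1}
    - {"tx": 0, "ty": 0, "tz": 0, "roll": -0.12, "fingers": -1}
    - {"tx": 0, "ty": 0, "tz": 0, "roll": -0.12, "fingers": -1}
    - {"tx": 0, "ty": 0, "tz": 0, "roll": -0.12, "fingers": -1}

```text
clock: 6.83
ee_pos: [0.6173, 0.0361, 0.2548]
tool_rot: [-0.347, 1.545, 0.347]
force: [0.2, -0.3, 0.1]
gripper_width: 0.004
```

Request:
drive_tool:
  motion:
    - {"tx": 0, "ty": 0, "tz": 0, "roll": -0.12, "fingers": -1}
    - {"tx": 0, "ty": 0, "tz": 0, "roll": -0.12, "fingers": -1}
    - {"tx": 0, "ty": 0, "tz": 0, "roll": -0.12, "fingers": -1}
    - {"tx": 0, "ty": 0, "tz": 0, "roll": -0.12, "fingers": -1}
    - {"tx": 0, "ty": 0, "tz": 0, "roll": -0.12, "fingers": -1}
    - {"tx": 0, "ty": 0, "tz": 0, "roll": -0.12, "fingers": -1}
    - {"tx": 0, "ty": 0, "tz": 0, "roll": -0.12, "fingers": -1}
    - {"tx": 0, "ty": 0, "tz": 0, "roll": -0.12, "fingers": -1}

```text
clock: 7.5
ee_pos: [0.6172, 0.036, 0.2547]
tool_rot: [-1.083, 1.286, 1.086]
force: [0.7, -0.7, -0.1]
gripper_width: 0.0
```

Run:
```python
from h import *
st(W(.07,.03,.06))
```

```text
t 7.5 pos [0.6172 0.036  0.2547] gate [0.0755 0.0297 0.1117] F [ 0.7 -0.7 -0.1] w 0.0
toolx [-0.002 -0.    -1.   ] tooly [-0.986  0.168  0.002] toolz [ 0.168  0.986 -0.001] gate axis yaw of z 1.402 q [ 0.53  0.38 -0.86  1.49  0.29  1.4   1.06]
shift in tool [0.0517 0.0054 0.0003]
```

Request:
drive_tool:
  motion:
    - {"tx": 0.02, "ty": 0, "tz": 0, "roll": -0.01, "fingers": -1}
    - {"tx": 0.02, "ty": 0, "tz": 0, "roll": 0, "fingers": -1}
    - {"tx": 0.011, "ty": 0, "tz": 0, "roll": 0, "fingers": -1}
    - {"tx": 0, "ty": 0, "tz": 0, "roll": 0, "fingers": -1}
    - {"tx": 0, "ty": 0.004, "tz": 0, "roll": 0, "fingers": -1}
    - {"tx": 0, "ty": 0.004, "tz": 0, "roll": 0, "fingers": -1}

```text
clock: 8.0
ee_pos: [0.6103, 0.0376, 0.2052]
tool_rot: [-1.087, 1.282, 1.087]
force: [0.3, -0.0, 0.7]
gripper_width: -0.003
```

Request:
drive_tool:
  motion:
    - {"tx": 0, "ty": 0.003, "tz": 0, "roll": 0, "fingers": -1}
    - {"tx": 0, "ty": 0.003, "tz": 0, "roll": 0, "fingers": -1}
    - {"tx": 0, "ty": 0.003, "tz": 0, "roll": 0, "fingers": -1}

```text
clock: 8.25
ee_pos: [0.6014, 0.0389, 0.2051]
tool_rot: [-1.088, 1.282, 1.086]
force: [-0.7, 0.3, -0.2]
gripper_width: -0.001
```

Request:
drive_tool:
  motion:
    - {"tx": 0, "ty": 0.003, "tz": 0, "roll": 0, "fingers": -1}
    - {"tx": 0, "ty": 0.003, "tz": 0, "roll": 0, "fingers": -1}

```text
clock: 8.42
ee_pos: [0.5953, 0.0398, 0.2046]
tool_rot: [-1.087, 1.282, 1.087]
force: [0.8, -0.3, 0.5]
gripper_width: 0.006
```

Run:
```python
from h import *
st(W(.03,.03,.06))
cv2.imwrite("pics/s5.png",cv2.resize(eyes.read_camera("side")[120:210,300:420],None,fx=6,fy=6,interpolation=2))
```

```text
t 8.42 pos [0.5953 0.0398 0.2046] gate [0.0533 0.03   0.0616] F [ 0.8 -0.3  0.5] w 0.006
toolx [ 0. -0. -1.] tooly [-0.986  0.164 -0.   ] toolz [ 0.164  0.986 -0.   ] gate axis yaw of z 1.406 q [ 0.55  0.37 -0.86  1.62  0.29  1.29  1.05]
shift in tool [ 0.0016  0.0233 -0.0002]
```

View pics/s5.png

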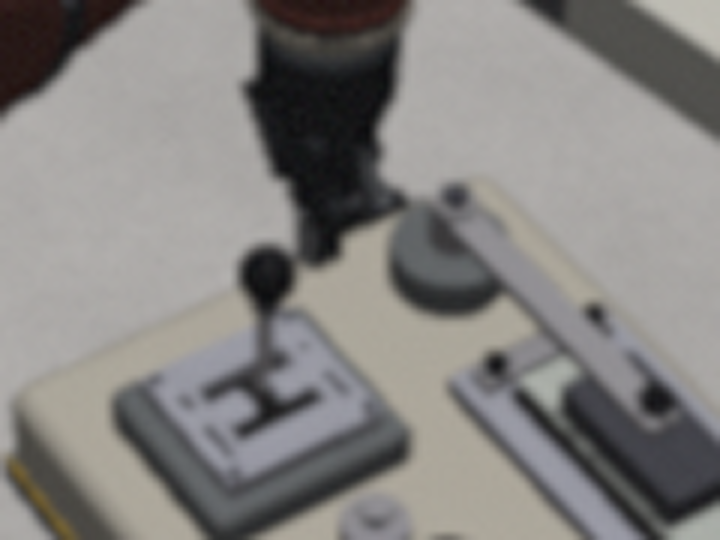

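Request:
drive_tool:
  motion:
    - {"tx": 0, "ty": 0.003, "tz": 0, "roll": 0, "fingers": -1}
    - {"tx": 0, "ty": 0.002, "tz": 0, "roll": 0, "fingers": -1}

```text
clock: 8.63
ee_pos: [0.5904, 0.0405, 0.2043]
tool_rot: [-1.087, 1.283, 1.087]
force: [-0.2, 0.5, -0.6]
gripper_width: -0.001
```

Request:
drive_tool:
  motion:
    - {"tx": 0, "ty": 0.002, "tz": 0, "roll": 0, "fingers": -1}
    - {"tx": 0, "ty": 0.002, "tz": 0, "roll": 0, "fingers": -1}

```text
clock: 8.8
ee_pos: [0.5874, 0.0412, 0.2049]
tool_rot: [-1.087, 1.281, 1.085]
force: [4.8, -0.2, 3.6]
gripper_width: -0.002
```

Request:
drive_tool:
  motion:
    - {"tx": 0, "ty": 0.002, "tz": 0, "roll": 0, "fingers": -1}
    - {"tx": 0, "ty": 0.002, "tz": 0, "roll": 0, "fingers": -1}

```text
clock: 8.97
ee_pos: [0.5835, 0.0419, 0.2051]
tool_rot: [-1.087, 1.281, 1.085]
force: [5.0, 0.2, 2.8]
gripper_width: -0.0
```

Run:
```python
from h import *
st(W(.03,.03,.06))
cv2.imwrite("pics/s6.png",cv2.resize(eyes.read_camera("side")[120:210,300:420],None,fx=6,fy=6,interpolation=2))
```

```text
t 8.97 pos [0.5835 0.0419 0.2051] gate [0.0412 0.0302 0.0621] F [5.  0.2 2.8] w -0.0
toolx [ 0.002  0.    -1.   ] tooly [-0.986  0.164 -0.002] toolz [0.164 0.986 0.001] gate axis yaw of z 1.406 q [ 0.56  0.34 -0.87  1.65  0.27  1.28  1.05]
shift in tool [ 0.002   0.0113 -0.0003]
```

View pics/s6.png

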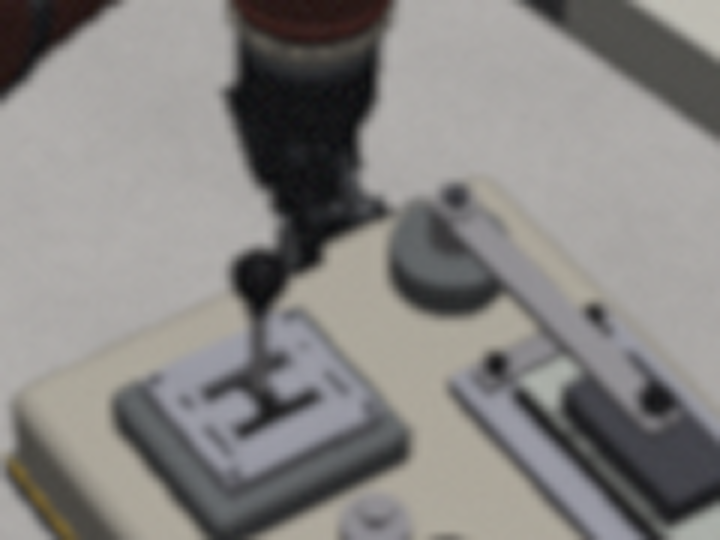

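Run:
```python
from h import *
for x in(-.01,0,.01,.02,.03,.04):
    for y in (.030,):
        z=np.sqrt(.135**2-x*x-y*y)-.073; p=proj("side",W(x,y,z));print(x,round(z,4),np.round(p,1),"crop6",np.round((p-[300,120]+.5)*6-.5))
# stem at plate: 0,16
for x in(0,.01,.02,-.02): print(x,np.round((proj("side",W(x,.016,0))-[300,120]+.5)*6-.5))
print("gate",np.round((proj("side",W(0,0,0))-[300,120]+.5)*6-.5))
for x in(.05,-.05):
  for y in(.046,-.046): print(x,y,np.round((proj("side",W(x,y,0))-[300,120]+.5)*6-.5))
```

```text
-0.01 0.0582 [335.6 168.7] crop6 [216. 295.]
0 0.0586 [338.2 167.4] crop6 [232. 287.]
0.01 0.0582 [340.8 166.2] crop6 [247. 280.]
0.02 0.0571 [343.3 165.3] crop6 [262. 274.]
0.03 0.0552 [345.9 164.5] crop6 [278. 269.]
0.04 0.0524 [348.4 163.9] crop6 [293. 266.]
0 [244. 375.]
0.01 [259. 368.]
0.02 [274. 360.]
-0.02 [214. 390.]
gate [260. 393.]
0.05 0.046 [289. 306.]
0.05 -0.046 [383. 409.]
-0.05 0.046 [139. 378.]
-0.05 -0.046 [231. 485.]
```

Request:
drive_tool:
  motion:
    - {"tx": 0, "ty": 0.002, "tz": 0, "roll": 0, "fingers": -1}
    - {"tx": 0, "ty": 0.002, "tz": 0, "roll": 0, "fingers": -1}
    - {"tx": 0, "ty": 0.002, "tz": 0, "roll": 0, "fingers": -1}

```text
clock: 9.27
ee_pos: [0.5767, 0.0429, 0.2044]
tool_rot: [-1.087, 1.282, 1.087]
force: [5.0, 0.1, 2.6]
gripper_width: -0.0
```

Request:
drive_tool:
  motion:
    - {"tx": 0, "ty": 0.002, "tz": 0, "roll": 0, "fingers": -1}
    - {"tx": 0, "ty": 0.002, "tz": 0, "roll": 0, "fingers": -1}
    - {"tx": 0, "ty": 0.002, "tz": 0, "roll": 0, "fingers": -1}

```text
clock: 9.52
ee_pos: [0.5706, 0.0439, 0.2042]
tool_rot: [-1.087, 1.283, 1.087]
force: [3.6, -0.4, 4.2]
gripper_width: -0.003
```

Run:
```python
from h import *
st(W(.024,.03,.06))
cv2.imwrite("pics/s7.png",cv2.resize(eyes.read_camera("side")[120:210,300:420],None,fx=6,fy=6,interpolation=2))
cv2.imwrite("pics/t7.png",cv2.resize(eyes.read_camera("top")[130:220,260:380],None,fx=6,fy=6,interpolation=2))
```

```text
t 9.52 pos [0.5706 0.0439 0.2042] gate [0.0282 0.0302 0.0612] F [ 3.6 -0.4  4.2] w -0.003
toolx [-0.  0. -1.] tooly [-0.986  0.164  0.   ] toolz [ 0.164  0.986 -0.   ] gate axis yaw of z 1.406 q [ 0.58  0.32 -0.88  1.67  0.25  1.27  1.06]
shift in tool [ 0.0012  0.0042 -0.0002]
```

View pics/s7.png

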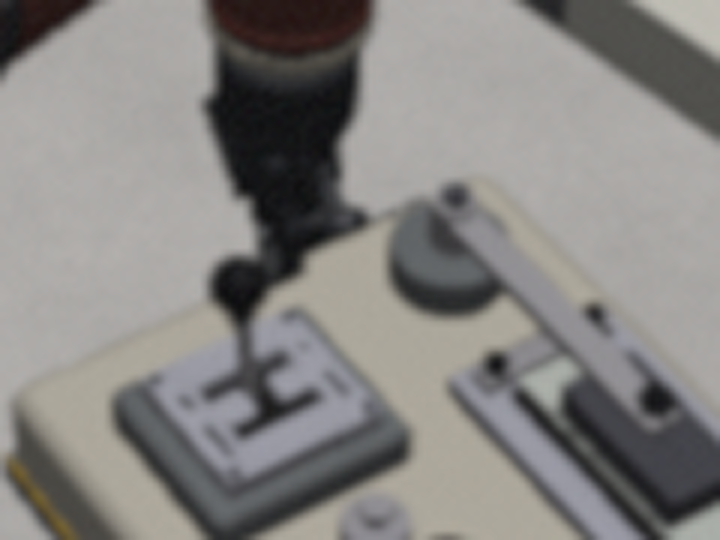

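View pics/t7.png

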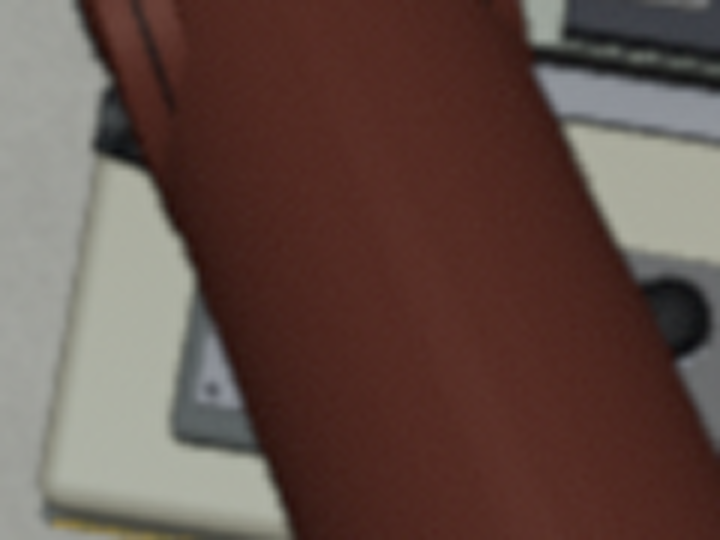

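Request:
drive_tool:
  motion:
    - {"tx": 0, "ty": 0.002, "tz": 0, "roll": 0, "fingers": -1}
    - {"tx": 0, "ty": 0.002, "tz": 0, "roll": 0, "fingers": -1}
    - {"tx": 0, "ty": 0, "tz": 0, "roll": 0, "fingers": -1}

```text
clock: 9.87
ee_pos: [0.5666, 0.0445, 0.2043]
tool_rot: [-1.087, 1.283, 1.087]
force: [4.2, 0.3, 3.6]
gripper_width: -0.001
```

Run:
```python
from h import *
st(W(.06,.07,.11))
cv2.imwrite("pics/s8.png",cv2.resize(eyes.read_camera("side")[130:200,300:400],None,fx=8,fy=8,interpolation=2))
```

```text
t 9.87 pos [0.5666 0.0445 0.2043] gate [0.0241 0.0302 0.0613] F [4.2 0.3 3.6] w -0.001
toolx [-0. -0. -1.] tooly [-0.986  0.164  0.   ] toolz [ 0.164  0.986 -0.   ] gate axis yaw of z 1.406 q [ 0.58  0.31 -0.88  1.68  0.25  1.27  1.06]
shift in tool [-0.0488 -0.0356  0.04  ]
```

View pics/s8.png

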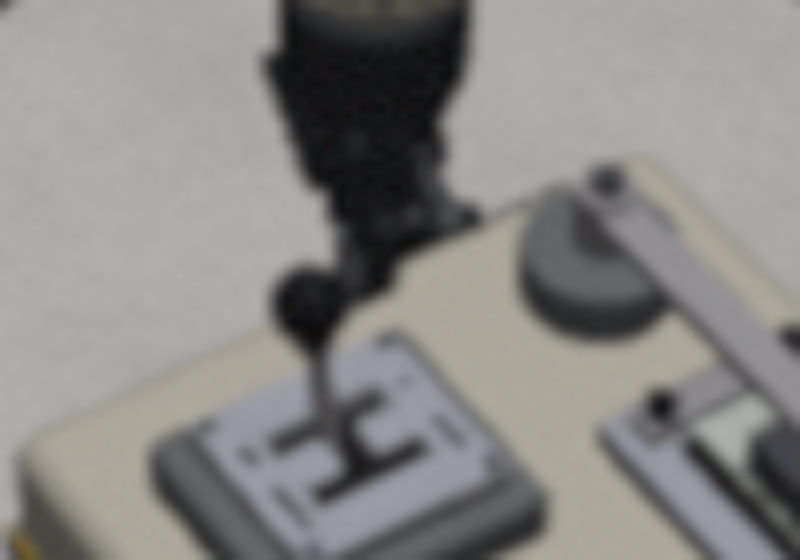

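Request:
drive_tool:
  motion:
    - {"tx": 0, "ty": -0.02, "tz": 0, "roll": 0, "fingers": -1}
    - {"tx": -0.025, "ty": 0, "tz": 0, "roll": 0, "fingers": -1}
    - {"tx": -0.025, "ty": 0, "tz": 0, "roll": 0, "fingers": -1}
    - {"tx": 0, "ty": 0.022, "tz": 0.025, "roll": 0, "fingers": -1}
    - {"tx": 0, "ty": 0.022, "tz": 0.025, "roll": 0, "fingers": -1}
    - {"tx": 0, "ty": 0, "tz": 0, "roll": 0.12, "fingers": -1}
    - {"tx": 0, "ty": 0, "tz": 0, "roll": 0.12, "fingers": -1}
    - {"tx": 0, "ty": 0, "tz": 0, "roll": 0.12, "fingers": -1}

```text
clock: 10.58
ee_pos: [0.55, 0.0981, 0.2536]
tool_rot: [-0.811, 1.417, 0.812]
force: [0.1, -0.1, 0.2]
gripper_width: 0.004
```

Request:
drive_tool:
  motion:
    - {"tx": 0, "ty": 0, "tz": 0, "roll": 0.12, "fingers": -1}
    - {"tx": 0, "ty": 0, "tz": 0, "roll": 0.12, "fingers": -1}
    - {"tx": 0, "ty": 0, "tz": 0, "roll": 0.12, "fingers": -1}
    - {"tx": 0, "ty": 0, "tz": 0, "roll": 0.12, "fingers": -1}
    - {"tx": 0, "ty": 0, "tz": 0, "roll": 0.12, "fingers": -1}
    - {"tx": 0, "ty": 0, "tz": 0, "roll": 0.12, "fingers": -1}
    - {"tx": 0, "ty": 0, "tz": 0, "roll": 0.12, "fingers": -1}
    - {"tx": 0, "ty": 0, "tz": 0, "roll": 0.12, "fingers": -1}

```text
clock: 11.25
ee_pos: [0.5503, 0.0976, 0.2533]
tool_rot: [-0.063, 1.573, 0.063]
force: [0.0, -0.0, -0.3]
gripper_width: -0.001
```

Request:
drive_tool:
  motion:
    - {"tx": 0, "ty": 0, "tz": 0, "roll": 0.12, "fingers": -1}
    - {"tx": 0, "ty": 0, "tz": 0, "roll": 0.12, "fingers": -1}
    - {"tx": 0, "ty": 0, "tz": 0, "roll": 0, "fingers": -1}

```text
clock: 11.5
ee_pos: [0.5504, 0.0977, 0.2534]
tool_rot: [0.125, 1.57, -0.126]
force: [-0.0, 0.9, -0.1]
gripper_width: -0.003
```

Run:
```python
from h import *
st(W(0,.075,.061))
cv2.imwrite("pics/s9.png",cv2.resize(eyes.read_camera("side")[130:200,300:400],None,fx=8,fy=8,interpolation=2))
cv2.imwrite("pics/t9.png",eyes.read_camera("top"))
```

```text
t 11.5 pos [0.5504 0.0977 0.2534] gate [-0.0002  0.0801  0.1104] F [-0.   0.9 -0.1] w -0.003
toolx [-0.003 -0.    -1.   ] tooly [ 0.159  0.987 -0.001] toolz [ 0.987 -0.159 -0.003] gate axis yaw of z -0.16 q [ 0.37  0.21 -0.71  1.64  0.14  1.34 -0.53]
shift in tool [ 0.0494 -0.0051  0.0003]
```

View pics/s9.png

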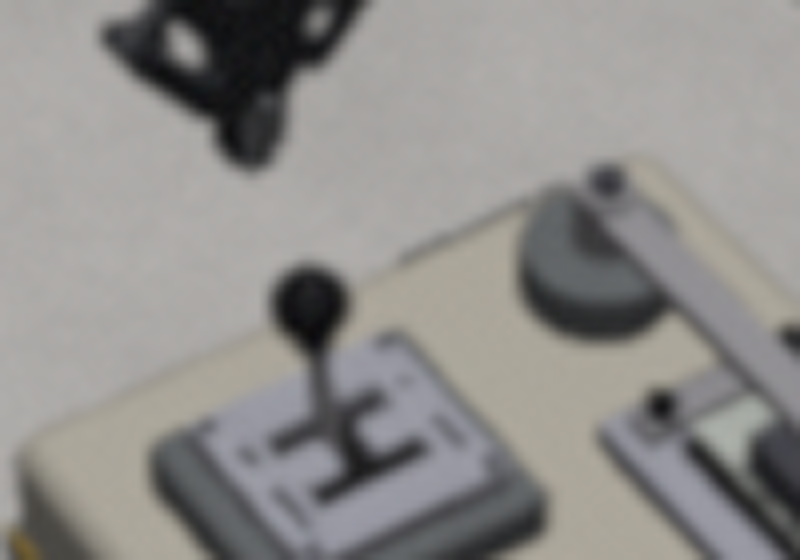

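View pics/t9.png

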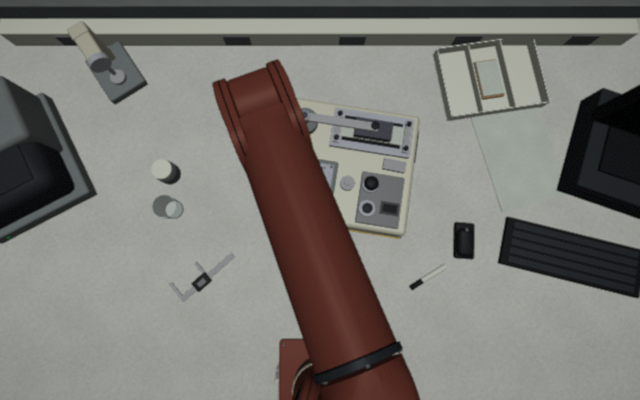

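Request:
drive_tool:
  motion:
    - {"tx": 0.025, "ty": 0, "tz": 0, "roll": 0, "fingers": -1}
    - {"tx": 0.024, "ty": 0, "tz": 0, "roll": 0, "fingers": -1}
    - {"tx": 0, "ty": -0.007, "tz": 0, "roll": 0, "fingers": -1}
    - {"tx": 0, "ty": -0.006, "tz": 0, "roll": 0, "fingers": -1}
    - {"tx": 0, "ty": -0.003, "tz": 0, "roll": 0, "fingers": -1}
    - {"tx": 0, "ty": -0.003, "tz": 0, "roll": 0, "fingers": -1}
    - {"tx": 0, "ty": -0.003, "tz": 0, "roll": 0, "fingers": -1}

```text
clock: 12.18
ee_pos: [0.5488, 0.0756, 0.2067]
tool_rot: [0.121, 1.565, -0.121]
force: [1.2, 4.9, 2.2]
gripper_width: -0.003
```

Request:
drive_tool:
  motion:
    - {"tx": 0, "ty": -0.003, "tz": 0, "roll": 0, "fingers": -1}
    - {"tx": 0, "ty": -0.003, "tz": 0, "roll": 0, "fingers": -1}
    - {"tx": 0, "ty": -0.003, "tz": 0, "roll": 0, "fingers": -1}

```text
clock: 12.43
ee_pos: [0.5473, 0.0685, 0.2067]
tool_rot: [0.121, 1.565, -0.118]
force: [0.2, 5.9, 3.5]
gripper_width: 0.0
```

Request:
drive_tool:
  motion:
    - {"tx": 0, "ty": -0.003, "tz": 0, "roll": 0, "fingers": -1}
    - {"tx": 0, "ty": -0.003, "tz": 0, "roll": 0, "fingers": -1}
    - {"tx": 0, "ty": -0.003, "tz": 0, "roll": 0, "fingers": -1}

```text
clock: 12.68
ee_pos: [0.5455, 0.0585, 0.2058]
tool_rot: [0.121, 1.567, -0.12]
force: [-0.5, 4.4, 3.1]
gripper_width: -0.0
```

Run:
```python
from h import *
st(W(0,-.006,.061))
cv2.imwrite("pics/s10.png",cv2.resize(eyes.read_camera("side")[130:200,300:400],None,fx=8,fy=8,interpolation=2))
```

```text
t 12.68 pos [0.5455 0.0585 0.2058] gate [0.0011 0.0407 0.0628] F [-0.5  4.4  3.1] w -0.0
toolx [ 0.001  0.    -1.   ] tooly [0.153 0.988 0.001] toolz [ 0.988 -0.153  0.001] gate axis yaw of z -0.153 q [ 0.42  0.22 -0.69  1.74  0.14  1.24 -0.46]
shift in tool [ 0.0018 -0.0467 -0.0013]
```

View pics/s10.png

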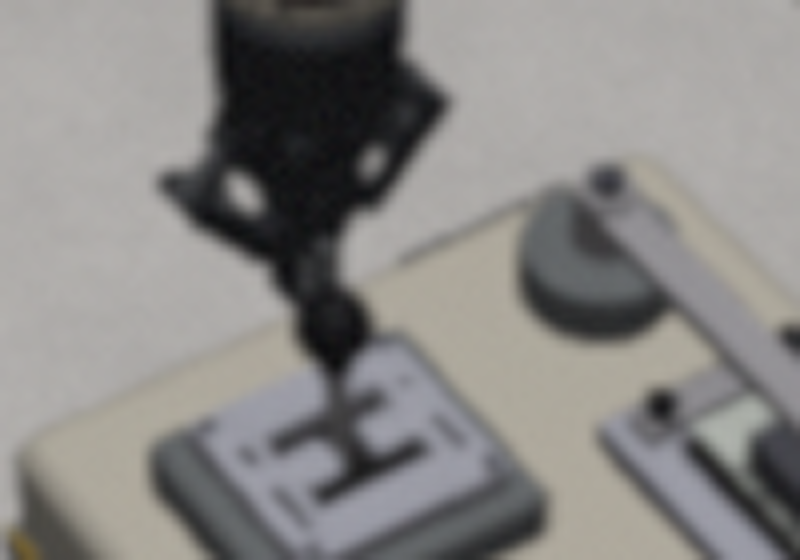

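Request:
drive_tool:
  motion:
    - {"tx": 0, "ty": -0.003, "tz": 0, "roll": 0, "fingers": -1}
    - {"tx": 0, "ty": -0.003, "tz": 0, "roll": 0, "fingers": -1}
    - {"tx": 0, "ty": -0.003, "tz": 0, "roll": 0, "fingers": -1}
    - {"tx": 0, "ty": -0.003, "tz": 0, "roll": 0, "fingers": -1}
    - {"tx": 0, "ty": -0.003, "tz": 0, "roll": 0, "fingers": -1}

```text
clock: 13.15
ee_pos: [0.5429, 0.0429, 0.2052]
tool_rot: [0.121, 1.568, -0.121]
force: [0.3, 4.6, 2.0]
gripper_width: -0.001
```

Request:
drive_tool:
  motion:
    - {"tx": 0, "ty": -0.003, "tz": 0, "roll": 0, "fingers": -1}
    - {"tx": 0, "ty": -0.003, "tz": 0, "roll": 0, "fingers": -1}
    - {"tx": 0, "ty": -0.003, "tz": 0, "roll": 0, "fingers": -1}

```text
clock: 13.4
ee_pos: [0.5415, 0.0341, 0.2052]
tool_rot: [0.121, 1.568, -0.121]
force: [0.8, 3.3, 2.8]
gripper_width: -0.002
```

Request:
drive_tool:
  motion:
    - {"tx": 0, "ty": -0.003, "tz": 0, "roll": 0, "fingers": -1}
    - {"tx": 0, "ty": -0.003, "tz": 0, "roll": 0, "fingers": -1}
    - {"tx": 0, "ty": -0.003, "tz": 0, "roll": 0, "fingers": -1}

```text
clock: 13.65
ee_pos: [0.5402, 0.0252, 0.2052]
tool_rot: [0.121, 1.568, -0.121]
force: [-0.5, 3.7, 2.1]
gripper_width: -0.0
```

Run:
```python
from h import *
st(W(0,-.006,.061))
cv2.imwrite("pics/s11.png",cv2.resize(eyes.read_camera("side")[130:200,300:400],None,fx=8,fy=8,interpolation=2))
for y in(.02,.01,0,-.01,-.02,-.03):
    z=np.sqrt(.135**2-y*y)-.073; p=proj("side",W(0,y,z));print(y,np.round((p-[300,130]+.5)*8-.5))
```

```text
t 13.65 pos [0.5402 0.0252 0.2052] gate [0.0011 0.007  0.0622] F [-0.5  3.7  2.1] w -0.0
toolx [-0. -0. -1.] tooly [ 0.154  0.988 -0.   ] toolz [ 0.988 -0.154 -0.   ] gate axis yaw of z -0.154 q [ 0.47  0.2  -0.67  1.75  0.13  1.24 -0.39]
shift in tool [ 0.0012 -0.013  -0.0011]
0.02 [323. 314.]
0.01 [337. 328.]
0 [351. 343.]
-0.01 [365. 359.]
-0.02 [379. 376.]
-0.03 [392. 395.]
```

View pics/s11.png

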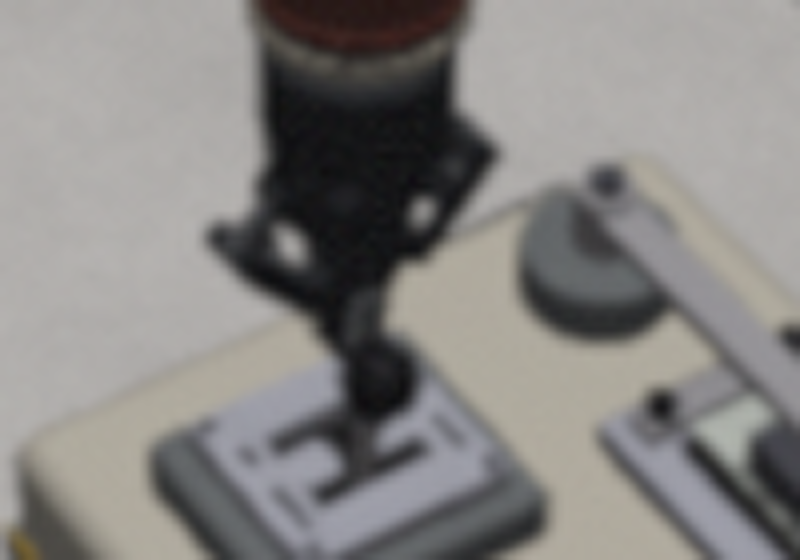

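Request:
drive_tool:
  motion:
    - {"tx": 0, "ty": -0.003, "tz": 0, "roll": 0, "fingers": -1}
    - {"tx": 0, "ty": -0.003, "tz": 0, "roll": 0, "fingers": -1}

```text
clock: 13.87
ee_pos: [0.5391, 0.0196, 0.205]
tool_rot: [0.121, 1.568, -0.121]
force: [-0.6, 3.1, -0.4]
gripper_width: -0.002
```

Request:
drive_tool:
  motion:
    - {"tx": 0, "ty": -0.0015, "tz": 0, "roll": 0, "fingers": -1}
    - {"tx": 0, "ty": -0.001, "tz": 0, "roll": 0, "fingers": -1}

```text
clock: 14.03
ee_pos: [0.5386, 0.0169, 0.2049]
tool_rot: [0.121, 1.568, -0.121]
force: [0.0, 4.8, -2.7]
gripper_width: 0.0
```

Request:
drive_tool:
  motion:
    - {"tx": 0, "ty": -0.001, "tz": 0, "roll": 0, "fingers": -1}
    - {"tx": 0, "ty": -0.001, "tz": 0, "roll": 0, "fingers": -1}

```text
clock: 14.2
ee_pos: [0.5385, 0.0166, 0.2049]
tool_rot: [0.122, 1.568, -0.119]
force: [1.8, 10.1, -4.3]
gripper_width: -0.002
```

Run:
```python
from h import *
st(W(0,-.006,.061))
cv2.imwrite("pics/s12.png",cv2.resize(eyes.read_camera("side")[130:200,300:400],None,fx=8,fy=8,interpolation=2))
```

```text
t 14.2 pos [0.5385 0.0166 0.2049] gate [ 0.0008 -0.0018  0.0619] F [ 1.8 10.1 -4.3] w -0.002
toolx [-0.     0.002 -1.   ] tooly [0.152 0.988 0.002] toolz [ 0.988 -0.152 -0.001] gate axis yaw of z -0.153 q [ 0.49  0.19 -0.67  1.76  0.12  1.23 -0.36]
shift in tool [ 0.0009 -0.0042 -0.0008]
```

View pics/s12.png

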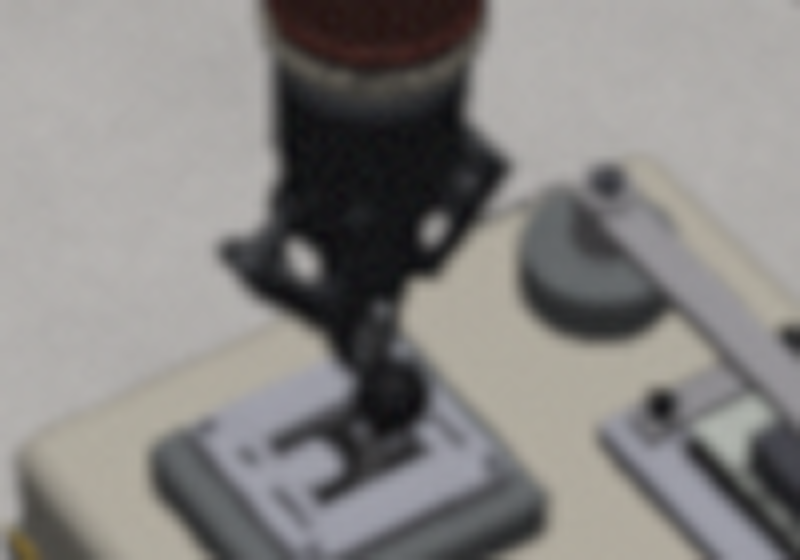

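Request:
drive_tool:
  motion:
    - {"tx": 0, "ty": 0.02, "tz": 0, "roll": 0, "fingers": -1}
    - {"tx": -0.025, "ty": 0, "tz": 0, "roll": 0, "fingers": -1}
    - {"tx": -0.025, "ty": 0, "tz": 0, "roll": 0, "fingers": -1}
    - {"tx": 0, "ty": -0.024, "tz": -0.024, "roll": 0, "fingers": -1}
    - {"tx": 0, "ty": -0.024, "tz": -0.023, "roll": 0, "fingers": -1}
    - {"tx": 0, "ty": 0, "tz": 0, "roll": -0.12, "fingers": -1}
    - {"tx": 0, "ty": 0, "tz": 0, "roll": -0.12, "fingers": -1}
    - {"tx": 0, "ty": 0, "tz": 0, "roll": -0.12, "fingers": -1}

```text
clock: 14.92
ee_pos: [0.4876, -0.0069, 0.2556]
tool_rot: [-0.166, 1.564, 0.163]
force: [0.3, -0.1, 0.5]
gripper_width: 0.003
```

Request:
drive_tool:
  motion:
    - {"tx": 0, "ty": 0, "tz": 0, "roll": -0.12, "fingers": -1}
    - {"tx": 0, "ty": 0, "tz": 0, "roll": -0.12, "fingers": -1}
    - {"tx": 0, "ty": 0, "tz": 0, "roll": -0.12, "fingers": -1}
    - {"tx": 0, "ty": 0, "tz": 0, "roll": -0.12, "fingers": -1}
    - {"tx": 0, "ty": 0, "tz": 0, "roll": -0.12, "fingers": -1}
    - {"tx": 0, "ty": 0, "tz": 0, "roll": -0.12, "fingers": -1}
    - {"tx": 0, "ty": 0, "tz": 0, "roll": -0.12, "fingers": -1}
    - {"tx": 0, "ty": 0, "tz": 0, "roll": -0.12, "fingers": -1}

```text
clock: 15.58
ee_pos: [0.4879, -0.0063, 0.2553]
tool_rot: [-0.911, 1.373, 0.909]
force: [-0.9, 0.7, 0.2]
gripper_width: -0.002
```

Request:
drive_tool:
  motion:
    - {"tx": 0, "ty": 0, "tz": 0, "roll": -0.12, "fingers": -1}
    - {"tx": 0, "ty": 0, "tz": 0, "roll": -0.12, "fingers": -1}
    - {"tx": 0, "ty": 0, "tz": 0, "roll": 0, "fingers": -1}

```text
clock: 15.83
ee_pos: [0.4879, -0.0062, 0.2553]
tool_rot: [-1.091, 1.281, 1.09]
force: [-0.5, 0.1, -0.6]
gripper_width: -0.004
```

Run:
```python
from h import *
st(W(-.045,-.03,.061))
cv2.imwrite("pics/s13.png",cv2.resize(eyes.read_camera("side")[130:200,300:400],None,fx=8,fy=8,interpolation=2))
```

```text
t 15.83 pos [ 0.4879 -0.0062  0.2553] gate [-0.0456 -0.0322  0.1123] F [-0.5  0.1 -0.6] w -0.004
toolx [-0.    -0.001 -1.   ] tooly [-0.987  0.159 -0.   ] toolz [ 0.159  0.987 -0.001] gate axis yaw of z 1.411 q [ 0.59  0.03 -0.68  1.8   0.02  1.32  1.32]
shift in tool [ 0.0513 -0.0006  0.0023]
```

View pics/s13.png

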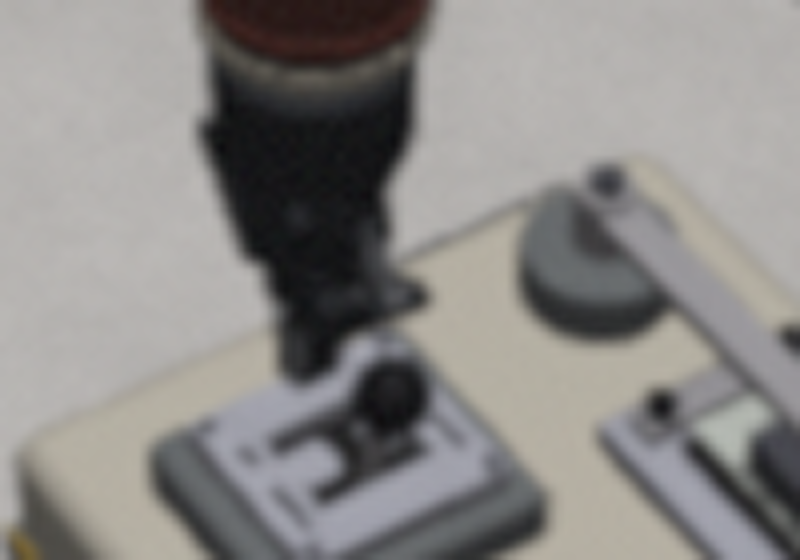

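Request:
drive_tool:
  motion:
    - {"tx": 0.025, "ty": 0, "tz": 0.002, "roll": 0, "fingers": -1}
    - {"tx": 0.025, "ty": 0, "tz": 0, "roll": 0, "fingers": -1}
    - {"tx": 0.002, "ty": 0, "tz": 0, "roll": 0, "fingers": -1}
    - {"tx": 0, "ty": -0.006, "tz": 0, "roll": 0, "fingers": -1}
    - {"tx": 0, "ty": -0.005, "tz": 0, "roll": 0, "fingers": -1}
    - {"tx": 0, "ty": -0.003, "tz": 0, "roll": 0, "fingers": -1}
    - {"tx": 0, "ty": -0.003, "tz": 0, "roll": 0, "fingers": -1}

```text
clock: 16.47
ee_pos: [0.5059, -0.0062, 0.2046]
tool_rot: [-1.087, 1.283, 1.086]
force: [-4.5, 0.3, 3.4]
gripper_width: -0.0
```

Request:
drive_tool:
  motion:
    - {"tx": 0, "ty": -0.003, "tz": 0, "roll": 0, "fingers": -1}
    - {"tx": 0, "ty": -0.003, "tz": 0, "roll": 0, "fingers": -1}
    - {"tx": 0, "ty": -0.003, "tz": 0, "roll": 0, "fingers": -1}

```text
clock: 16.72
ee_pos: [0.5142, -0.0075, 0.2037]
tool_rot: [-1.087, 1.283, 1.087]
force: [-4.2, -0.2, 2.2]
gripper_width: -0.003
```

Request:
drive_tool:
  motion:
    - {"tx": 0, "ty": -0.003, "tz": 0, "roll": 0, "fingers": -1}
    - {"tx": 0, "ty": -0.003, "tz": 0, "roll": 0, "fingers": -1}
    - {"tx": 0, "ty": -0.003, "tz": 0, "roll": 0, "fingers": -1}

```text
clock: 16.97
ee_pos: [0.5231, -0.009, 0.2033]
tool_rot: [-1.087, 1.283, 1.087]
force: [-2.6, 0.2, 2.6]
gripper_width: -0.001
```

Request:
drive_tool:
  motion:
    - {"tx": 0, "ty": -0.003, "tz": 0, "roll": 0, "fingers": -1}
    - {"tx": 0, "ty": -0.003, "tz": 0, "roll": 0, "fingers": -1}
    - {"tx": 0, "ty": -0.003, "tz": 0, "roll": 0, "fingers": -1}

```text
clock: 17.22
ee_pos: [0.5318, -0.0104, 0.2031]
tool_rot: [-1.087, 1.283, 1.088]
force: [-3.0, 0.7, 0.5]
gripper_width: -0.002
```

Run:
```python
from h import *
st(W(.014,-.03,.061))
cv2.imwrite("pics/s14.png",cv2.resize(eyes.read_camera("side")[130:200,300:400],None,fx=8,fy=8,interpolation=2))
for x in(0,.01,.02,.03,.04):
    z=np.sqrt(.135**2-x*x-.0009)-.073; p=proj("side",W(x,-.03,z));print(x,np.round((p-[300,130]+.5)*8-.5))
```

```text
t 17.22 pos [ 0.5318 -0.0104  0.2031] gate [-0.0016 -0.0295  0.0601] F [-3.   0.7  0.5] w -0.002
toolx [-0.  0. -1.] tooly [-0.986  0.164  0.   ] toolz [0.164 0.986 0.   ] gate axis yaw of z 1.406 q [ 0.55  0.18 -0.68  1.78  0.12  1.23  1.25]
shift in tool [-0.0009 -0.0156 -0.0004]
0 [392. 395.]
0.01 [413. 385.]
0.02 [434. 377.]
0.03 [454. 371.]
0.04 [474. 365.]
```

View pics/s14.png

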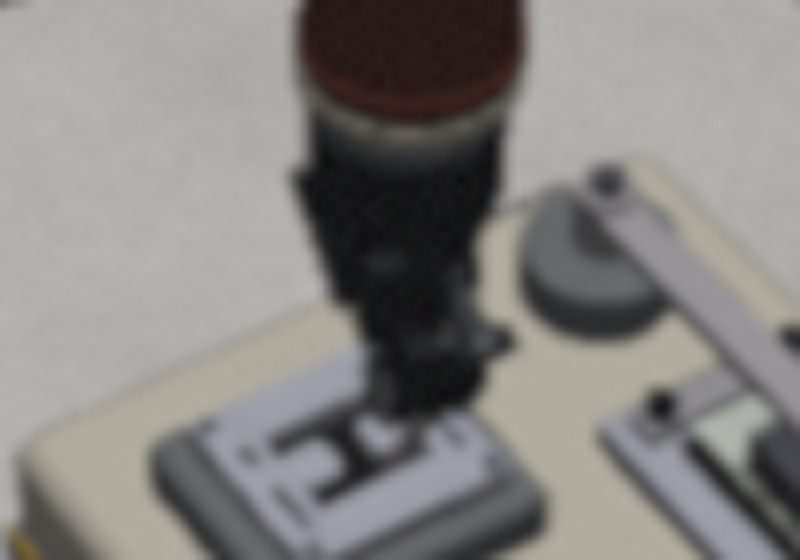

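Progressing in the right column at about 3–4 N. Continue to the stop.

Request:
drive_tool:
  motion:
    - {"tx": 0, "ty": -0.003, "tz": 0, "roll": 0, "fingers": -1}
    - {"tx": 0, "ty": -0.003, "tz": 0, "roll": 0, "fingers": -1}
    - {"tx": 0, "ty": -0.003, "tz": 0, "roll": 0, "fingers": -1}

```text
clock: 17.52
ee_pos: [0.5403, -0.012, 0.2027]
tool_rot: [-1.086, 1.284, 1.088]
force: [-3.6, 1.4, -3.4]
gripper_width: 0.003
```

Request:
drive_tool:
  motion:
    - {"tx": 0, "ty": -0.002, "tz": 0, "roll": 0, "fingers": -1}
    - {"tx": 0, "ty": -0.002, "tz": 0, "roll": 0, "fingers": -1}

```text
clock: 17.68
ee_pos: [0.5444, -0.0129, 0.2029]
tool_rot: [-1.086, 1.284, 1.087]
force: [-3.8, 0.5, -2.6]
gripper_width: -0.0
```

Request:
drive_tool:
  motion:
    - {"tx": 0, "ty": -0.0015, "tz": 0, "roll": 0, "fingers": -1}
    - {"tx": 0, "ty": -0.001, "tz": 0, "roll": 0, "fingers": -1}

```text
clock: 17.85
ee_pos: [0.5464, -0.0132, 0.2028]
tool_rot: [-1.086, 1.284, 1.088]
force: [-6.6, 0.7, -3.9]
gripper_width: -0.001
```

Request:
drive_tool:
  motion:
    - {"tx": 0, "ty": -0.001, "tz": 0, "roll": 0, "fingers": -1}
    - {"tx": 0, "ty": -0.001, "tz": 0, "roll": 0, "fingers": -1}

```text
clock: 18.02
ee_pos: [0.5476, -0.0134, 0.2026]
tool_rot: [-1.086, 1.285, 1.089]
force: [-9.1, 1.7, -2.5]
gripper_width: -0.002
```

Request:
drive_tool:
  motion:
    - {"tx": 0, "ty": -0.001, "tz": 0, "roll": 0, "fingers": -1}
    - {"tx": 0, "ty": 0, "tz": 0, "roll": 0, "fingers": -1}

```text
clock: 18.18
ee_pos: [0.5482, -0.0134, 0.2025]
tool_rot: [-1.085, 1.286, 1.09]
force: [-10.7, 0.4, -1.3]
gripper_width: -0.004
```

Request:
drive_tool:
  motion:
    - {"tx": 0, "ty": -0.001, "tz": 0, "roll": 0, "fingers": -1}
    - {"tx": 0, "ty": -0.001, "tz": 0, "roll": 0, "fingers": -1}
    - {"tx": 0, "ty": 0, "tz": 0, "roll": 0, "fingers": -1}

```text
clock: 18.43
ee_pos: [0.5494, -0.0136, 0.2022]
tool_rot: [-1.085, 1.287, 1.091]
force: [-13.8, 1.8, -1.6]
gripper_width: -0.003
```

Run:
```python
from h import *
st(W(.014,-.03,.061))
```

```text
t 18.43 pos [ 0.5494 -0.0136  0.2022] gate [ 0.0163 -0.0299  0.0592] F [-13.8   1.8  -1.6] w -0.003
toolx [-0.006  0.    -1.   ] tooly [-0.986  0.164  0.006] toolz [ 0.164  0.987 -0.001] gate axis yaw of z 1.406 q [ 0.54  0.22 -0.67  1.73  0.15  1.24  1.23]
shift in tool [-0.0018  0.0024 -0.0002]
```

Request:
drive_tool:
  motion:
    - {"tx": 0, "ty": 0.02, "tz": 0, "roll": 0, "fingers": -1}
    - {"tx": 0, "ty": 0.02, "tz": 0, "roll": 0, "fingers": -1}
    - {"tx": -0.03, "ty": 0.005, "tz": 0, "roll": 0, "fingers": -1}
    - {"tx": -0.03, "ty": 0.005, "tz": 0, "roll": 0, "fingers": -1}
    - {"tx": 0, "ty": 0.005, "tz": -0.035, "roll": 0, "fingers": -1}
    - {"tx": 0, "ty": 0.005, "tz": -0.035, "roll": 0, "fingers": -1}
    - {"tx": 0, "ty": 0, "tz": -0.035, "roll": 0, "fingers": -1}
    - {"tx": 0, "ty": 0, "tz": 0, "roll": 0, "fingers": -1}

```text
clock: 19.1
ee_pos: [0.4749, -0.1155, 0.2643]
tool_rot: [-1.084, 1.287, 1.076]
force: [-0.1, -0.6, 0.2]
gripper_width: 0.0
```

Run:
```python
from h import *
st((.4675,-.123,.16))
cv2.imwrite("pics/s15.png",cv2.resize(eyes.read_camera("side")[130:240,300:440],None,fx=5.7,fy=5.7,interpolation=2))
cv2.imwrite("pics/t15.png",cv2.resize(eyes.read_camera("top")[110:230,250:410],None,fx=5,fy=5,interpolation=2))
```

```text
t 19.1 pos [ 0.4749 -0.1155  0.2643] gate [-0.0412 -0.1423  0.1213] F [-0.1 -0.6  0.2] w 0.0
toolx [ 0.003 -0.004 -1.   ] tooly [-0.985  0.173 -0.003] toolz [ 0.173  0.985 -0.003] gate axis yaw of z 1.397 q [ 0.72  0.02 -0.57  1.79  0.02  1.33  1.54]
shift in tool [ 0.1043  0.0063 -0.0083]
```

View pics/s15.png

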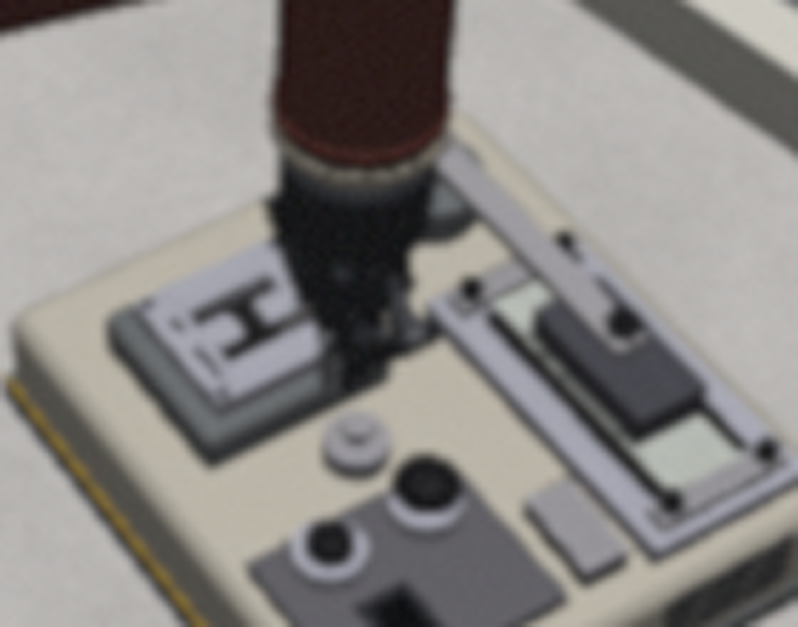

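View pics/t15.png

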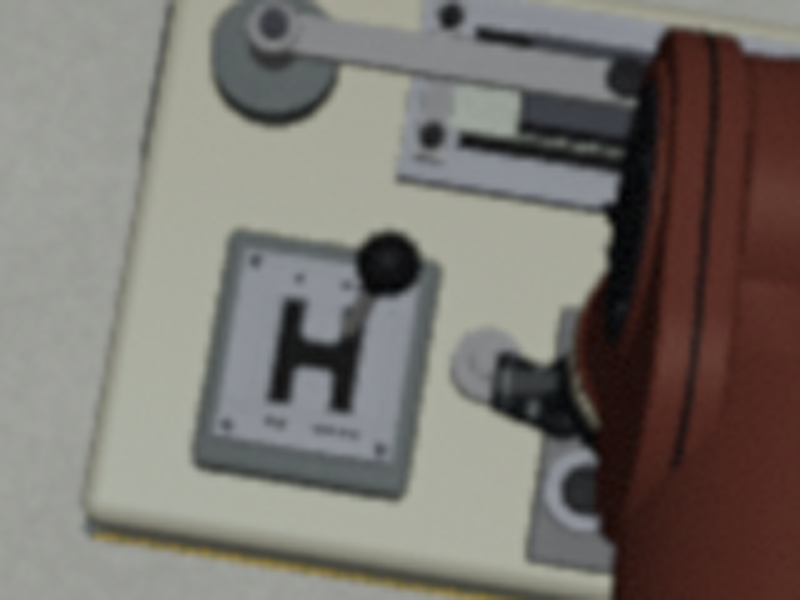

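Run:
```python
from h import *
f=lambda x,y:(250+(x+.5)/5-.5,110+(y+.5)/5-.5)
b=onz("top",f(388,263),.1955);print("ball",b,L(b))
s=[onz("top",f(*p),.143) for p in((255,260),(226,425),(380,450))]
for p in s:print(L(p))
c=(s[0]+s[2])/2;print("gate c",c,L(c)); print("ball rel",L(b)-L(c))
p=proj("top",W(.04,-.03,.0525));print((p-[250,110]+.5)*5-.5)
print((proj("top",W(.0,.0,.0))-[250,110]+.5)*5-.5)
```

```text
ball [ 0.57287938 -0.01555894  0.1955    ] [ 0.03980387 -0.02814666  0.0525    ]
[4.38183646e-02 4.05929436e-02 2.77555756e-17]
[-4.47114611e-02  4.13973902e-02  2.77555756e-17]
[-4.52239226e-02 -3.90221029e-02  2.77555756e-17]
gate c [0.53742956 0.01938621 0.143     ] [-7.02779038e-04  7.85420337e-04  2.77555756e-17]
ball rel [ 0.04050665 -0.02893208  0.0525    ]
[391.76690919 263.18809506]
[318.73962059 353.20883462]
```

Request:
drive_tool:
  motion:
    - {"tx": 0, "ty": 0.006, "tz": -0.008, "roll": 0, "fingers": -1}
    - {"tx": 0.03, "ty": 0, "tz": 0, "roll": 0, "fingers": -1}
    - {"tx": 0.03, "ty": 0, "tz": 0, "roll": 0, "fingers": -1}
    - {"tx": 0.03, "ty": 0, "tz": 0, "roll": 0, "fingers": -1}
    - {"tx": 0.01, "ty": 0, "tz": 0, "roll": 0, "fingers": -1}
    - {"tx": 0, "ty": 0, "tz": 0, "roll": 0, "fingers": -1}
    - {"tx": 0, "ty": 0, "tz": 0, "roll": 0, "fingers": -1}

```text
clock: 19.78
ee_pos: [0.4688, -0.1141, 0.1643]
tool_rot: [-1.088, 1.282, 1.088]
force: [0.3, -0.1, -0.4]
gripper_width: 0.003
```

Run:
```python
from h import *
st((.4675,-.123,.15))
cv2.imwrite("pics/s16.png",cv2.resize(eyes.read_camera("side")[150:250,310:430],None,fx=6,fy=6,interpolation=2))
```

```text
t 19.78 pos [ 0.4688 -0.1141  0.1643] gate [-0.0475 -0.1418  0.0213] F [ 0.3 -0.1 -0.4] w 0.003
toolx [ 0.001  0.    -1.   ] tooly [-0.987  0.163 -0.   ] toolz [0.163 0.987 0.   ] gate axis yaw of z 1.407 q [ 0.71  0.09 -0.58  1.94  0.05  1.13  1.51]
shift in tool [ 0.0143 -0.0002 -0.009 ]
```

View pics/s16.png

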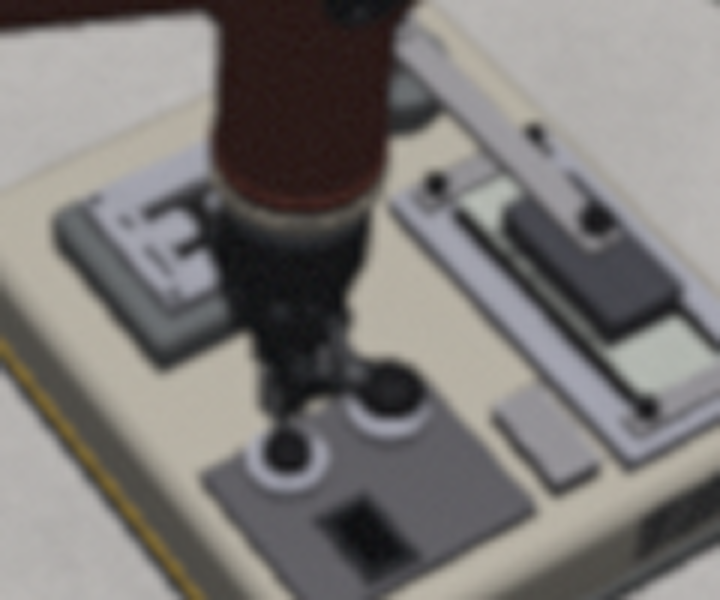

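Request:
drive_tool:
  motion:
    - {"tx": 0.006, "ty": 0, "tz": -0.009, "roll": 0, "fingers": -1}
    - {"tx": 0.006, "ty": 0, "tz": 0, "roll": 0, "fingers": -1}
    - {"tx": 0, "ty": 0, "tz": 0, "roll": 0, "fingers": -1}

```text
clock: 20.08
ee_pos: [0.4664, -0.1242, 0.1508]
tool_rot: [-1.086, 1.284, 1.086]
force: [-0.2, 0.8, -0.4]
gripper_width: 0.002
```

Run:
```python
from h import *
st((.4675,-.123,.15))
cv2.imwrite("pics/s17.png",cv2.resize(eyes.read_camera("side")[150:250,310:430],None,fx=6,fy=6,interpolation=2))
c=lambda p:print(np.round((proj("side",p)-[310,150]+.5)*6-.5))
c((.4675,-.123,.133));e=arm.observe()["ee_pos"];c(e-[0,0,.011])
```

```text
t 20.08 pos [ 0.4664 -0.1242  0.1508] gate [-0.0482 -0.1522  0.0078] F [-0.2  0.8 -0.4] w 0.002
toolx [-0. -0. -1.] tooly [-0.986  0.165  0.   ] toolz [ 0.165  0.986 -0.   ] gate axis yaw of z 1.405 q [ 0.72  0.11 -0.57  1.95  0.06  1.1   1.52]
shift in tool [ 0.0008 -0.0008  0.0014]
[286. 446.]
[286. 439.]
```

View pics/s17.png

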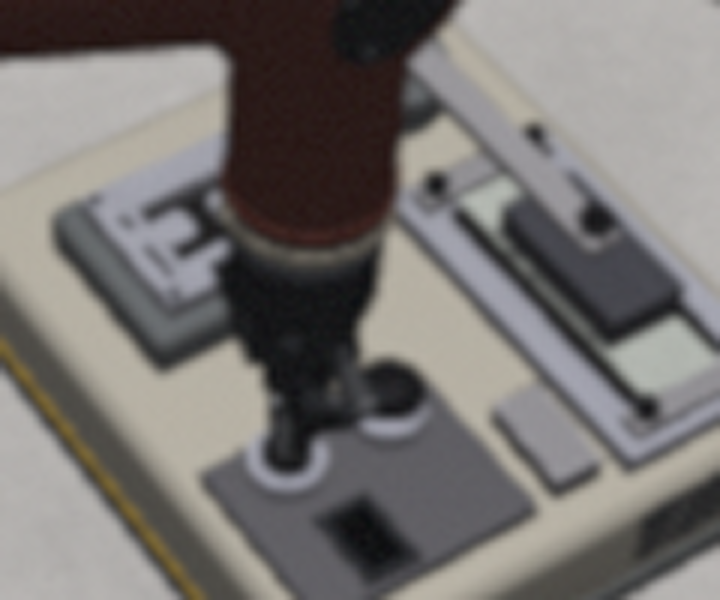

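Fingertip is over the start button. Press down in small steps.

Request:
drive_tool:
  motion:
    - {"tx": 0.003, "ty": 0, "tz": 0, "roll": 0, "fingers": -1}
    - {"tx": 0.003, "ty": 0, "tz": 0, "roll": 0, "fingers": -1}
    - {"tx": 0.002, "ty": 0, "tz": 0, "roll": 0, "fingers": -1}

```text
clock: 20.38
ee_pos: [0.4669, -0.1233, 0.1432]
tool_rot: [-1.087, 1.282, 1.087]
force: [-0.0, 0.8, 2.2]
gripper_width: -0.001
```

Request:
drive_tool:
  motion:
    - {"tx": 0.002, "ty": 0, "tz": 0, "roll": 0, "fingers": -1}
    - {"tx": 0.002, "ty": 0, "tz": 0, "roll": 0, "fingers": -1}

```text
clock: 20.55
ee_pos: [0.4669, -0.1233, 0.1394]
tool_rot: [-1.087, 1.282, 1.087]
force: [-0.3, 0.3, 4.0]
gripper_width: 0.0
```

Request:
drive_tool:
  motion:
    - {"tx": 0.0015, "ty": 0, "tz": 0, "roll": 0, "fingers": -1}
    - {"tx": 0.0015, "ty": 0, "tz": 0, "roll": 0, "fingers": -1}

```text
clock: 20.72
ee_pos: [0.467, -0.1234, 0.1376]
tool_rot: [-1.087, 1.283, 1.087]
force: [-11.8, 2.0, 32.7]
gripper_width: -0.003
```

Request:
drive_tool:
  motion:
    - {"tx": -0.004, "ty": 0, "tz": 0, "roll": 0, "fingers": -1}
    - {"tx": -0.006, "ty": 0, "tz": 0, "roll": 0, "fingers": -1}
    - {"tx": -0.02, "ty": 0, "tz": 0, "roll": 0, "fingers": -1}
    - {"tx": -0.04, "ty": 0, "tz": 0, "roll": 0, "fingers": -1}
    - {"tx": -0.04, "ty": 0, "tz": 0, "roll": 0, "fingers": -1}
    - {"tx": 0, "ty": 0, "tz": -0.04, "roll": 0, "fingers": -1}
    - {"tx": 0, "ty": 0, "tz": -0.04, "roll": 0, "fingers": -1}
    - {"tx": 0, "ty": 0, "tz": -0.04, "roll": 0, "fingers": -1}

```text
clock: 21.38
ee_pos: [0.4471, -0.243, 0.2474]
tool_rot: [-1.09, 1.282, 1.086]
force: [0.5, -0.5, -0.3]
gripper_width: 0.004
```

Request:
drive_tool:
  motion:
    - {"tx": 0, "ty": 0, "tz": -0.04, "roll": 0, "fingers": -1}
    - {"tx": 0, "ty": 0, "tz": -0.04, "roll": 0, "fingers": -1}
    - {"tx": 0, "ty": 0, "tz": -0.04, "roll": 0, "fingers": -1}
    - {"tx": 0, "ty": 0, "tz": 0, "roll": 0, "fingers": -1}
    - {"tx": 0, "ty": 0, "tz": 0, "roll": 0, "fingers": -1}

```text
clock: 21.8
ee_pos: [0.426, -0.3626, 0.2455]
tool_rot: [-1.082, 1.285, 1.085]
force: [1.4, 1.7, 0.3]
gripper_width: 0.001
```

Run:
```python
from h import *
st()
cv2.imwrite("pics/s18.png",cv2.resize(eyes.read_camera("side")[130:250,290:450],None,fx=5,fy=5,interpolation=2))
cv2.imwrite("pics/t18.png",eyes.read_camera("top"))
```

```text
t 21.8 pos [ 0.426  -0.3626  0.2455] gate [-0.0507 -0.3939  0.1025] F [1.4 1.7 0.3] w 0.001
toolx [-0.001  0.001 -1.   ] tooly [-0.986  0.169  0.001] toolz [0.169 0.986 0.001] gate axis yaw of z 1.401 q [ 0.95  0.17 -0.37  1.67  0.06  1.31  1.98]
```

View pics/s18.png

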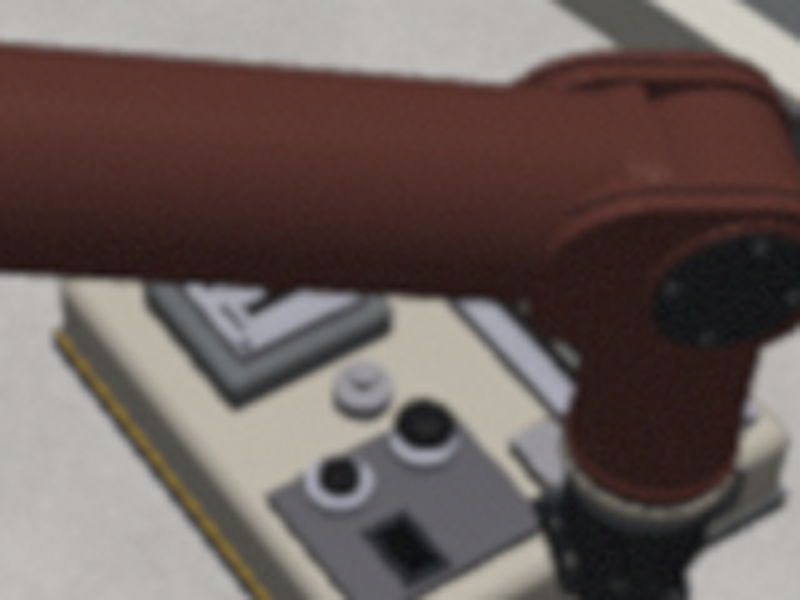

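View pics/t18.png

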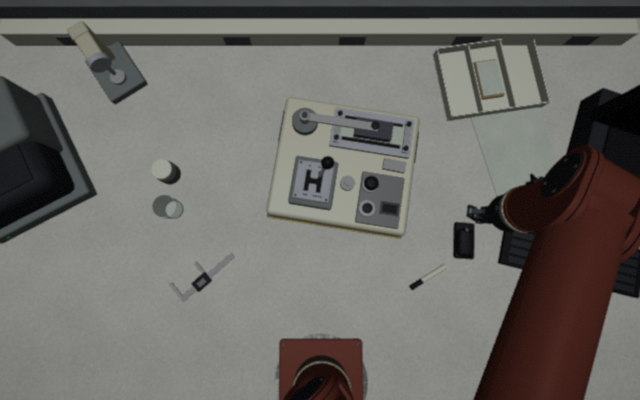

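The last pictures show the ball in the far right slot (top, pixel 327,163). The start button is back at its earlier pixel, (340,474) in the side crop. The bystanders have not moved, and the arm is clear of everything.

```bash
python3 -c "
from h import *
print(workorder.close_job())"
```

```text
the job is handed in; nothing more can be done
None
```

The rub tester is in third, and I then pressed the start button once and let it come back up. The job went in at about 22 s; no verdict was reported.

- **Lever:** it started in the left column, towards first. With shut fingertips I pushed it back to neutral, across to the right column and forward into third. It moved at about 3–6 N, with 10 N and 14 N readings at the two stops. The top camera then put the ball at about (+40.5, −29) mm from the gate centre; home is (+40, −30).
- **Rework on the lever:** my first two nudges were with the fingers turned the wrong way. A sloping part of the finger pressed down on the ball with up to 10 N, so I backed off, turned the tool 90° and pushed with the flat side.
- **Start button:** the fingertip went to about 6 mm below the button's rest height, where the force jumped from 4 to 33 N, which I took as the end of travel. I read the travel only from the arm's position, not from the button itself. I took it as back up because it sat at the same place in the side picture as before the press.
- **Everything else:** I did not go near the stop button. In the last top view nothing else on the bench looks moved, and the arm stands clear.
- **Disagreement:** the two cameras differed by about 5 mm sideways on the gate centre and start button, and up to 9 mm on the stop button. For the gate and start button I used values between the two, and the contacts bore them out.

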